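# Sort hose clamps by feel: ratchet caught or loose

### The job

Three hose pinch-off clamps lie on the garage bench with their jaws together: two are ratcheted shut, but the ratchet of one has not caught, and its handle swings out when it is pushed outward. Find the loose one by feel and put it in the wooden crate with its handle left swung well open; put the two ratcheted ones in the steel tray. Lay each clamp flat on the bottom, not stacked, without tossing or dropping it, and leave the tin and the socket where they are.

Things in the scene. Friction and masses are not known exactly. Their poses are not given: they have to be found in the camera images.
- clamp_a: a steel hose pinch-off clamp lying flat, like pliers 196 mm long, 260 g. The clamps all look alike. Origin: underside, below the pivot; x points to the jaws, z up. A dark steel cover (44 mm along x, 32 along y, 22 high, centred on the origin) hides pivot and ratchet: grip the clamp there, across y. Jaws: to x = +75, within 13 mm of the x axis. Handles: see clamp_b. Ratchet: see clamp_c.
- clamp_b: another clamp, like clamp_a. On every clamp two round black handles, 12 mm thick, axis 6 mm above the underside, run along x from -50 to -121 mm at y = -28 and y = +28 mm, then converge to the cover. The cover, this frame and the handle at -28 are one piece; the handle at +28 turns with the other jaw about the pivot (vertical axis), opening outward (to +y) up to 0.4 rad.
- clamp_c: another clamp, like clamp_a. Two of the clamps are ratcheted, one is loose; looks do not tell which. Ratcheted: rigid; push the handle at y = +28 outward and the whole clamp, frame included, slides and turns on the bench. Loose: that handle swings out at a light push (under 1 N) and stays where it is left, and the frame hardly turns.
- tray: low steel tray for the ratcheted clamps: plain closed walls 28 mm high, fixed to the bench. Outside 260 mm along x, 210 along y; walls and bottom 4 mm thick. Origin: centre of the underside, z up. Room for two clamps side by side along x, covers near y = -50 and +50 mm. Tray and crate may change sides.
- crate: slatted wooden crate for the loose clamps: walls 50 mm high with gaps between slats, fixed to the bench. Outside 260 mm along x, 210 along y; walls and bottom 6 mm thick. Origin: centre of the underside, z up. Room for two clamps side by side along x.
- tin: bystander: a closed bare metal tin, 52 mm across, 60 mm high; origin at the centre of its underside.
- socket: bystander: a steel socket standing up, 30 mm across, 50 mm high; origin at the centre of its underside.
- clamp_a_arm (a joint): angle of clamp_a's turning handle and jaw, rad: 0 with the jaws together, up to 0.4 swung outward (to the clamp's +y). It starts at 0 to 0.05, ratcheted or not; a ratcheted one does not change.
- clamp_b_arm (a joint): angle of clamp_b's turning handle and jaw, rad: 0 with the jaws together, up to 0.4 swung outward (to the clamp's +y). It starts at 0 to 0.05, ratcheted or not; a ratcheted one does not change.
- clamp_c_arm (a joint): angle of clamp_c's turning handle and jaw, rad: 0 with the jaws together, up to 0.4 swung outward (to the clamp's +y). It starts at 0 to 0.05, ratcheted or not; a ratcheted one does not change.
Things that resemble listed ones, but are neither listed nor needed, are in the scene too. What is shaped like the clamp_c but orange or yellow is not meant.

How it is judged:
By the outcome, as a careful person would: the job done as asked, in the order asked, and still so for the second after the job is handed in, with the robot touching nothing.
It also fails if it takes over 72 s, if anything falls off the work surface, if the arm or the gripper's body presses on something with over 40 N, if the wrist force passes 120 N, or if a joint passes its speed limit or range.

### The arm

A 6-joint arm with a two-finger parallel gripper is mounted at the origin on the work surface. World frame = base frame: x ahead of the robot, y to its left, z up, the work surface at z = 0. Lengths are in m, angles in rad, forces in N, time in s.
With the tool pointing down it reaches from about 0.35 to 0.85 m from the base axis. Payload 8.1 kg.
Tool frame: the origin (TCP) lies at the very end of the fingers, on their centre line; the grasp point (between the pads) lies 19 mm behind it (pinch_z is the distance from the TCP to the grasp point, in m); z points along the fingers, y is the direction in which the jaws open and shut (so a half turn about z gives the same grasp; the last joint's range is limited). The gripper opens to 85 mm and grips with 20 to 120 N. Pads are 22 mm wide; open, the fingers measure 114 mm over their backs; the gripper's body (76 mm by 85 mm) begins 54 mm behind the grasp point. The pads swing forward as they close: fully open they stand 13 mm farther back than shut.
Start: joints at [1.18, 0.13, 1.488, -0, 1.523, -0.085], TCP at [0.181, 0.572, 0.208] pointing down, gripper open.
Joint ranges: [-2.96, 2.96], [-0.89, 2.26], [0.02, 2.5], [-1.34, 4.48], [0, 2.73], [-2.66, 2.66]. Speed limits (rad/s): [2.39, 2.39, 2.79, 3.14, 3.14, 3.14].

### API

Orientations are given as a 3x3 rotation matrix whose columns are the frame's x, y, z axes.
In Python, from workcell import get_obs, get_image, camera_info, close_job, trace, pinch_z gives the robot as it stands.
- The arm moves only by the tool drive_tool, never from a script. Its argument "plan" is a list of rows, each an object with "dr": the turn, a rotation vector about the world's x, y, z in degrees, a list of three; "dp": the shift along the world's x, y, z in m, a list of three; "gripper": the opening, from 0 (shut) to 1 (fully open). In form: [{"dr": [rx, ry, rz], "dp": [dx, dy, dz], "gripper": gripper}, ...]. A call has 1 to 12 rows; each row shifts and turns the commanded pose from where the row before left it; what a row does not reach is not made up. A row lasts 1/10 s, in which the tool goes at most 50 mm and 8.59 degrees, less where a joint would pass 70% of its speed; a pose out of reach is approached as far as the arm can. A call with a gripper value outside its range is refused whole. The fingers move at their own pace and stop on an object; "newtons" is the grip in N (left out, the last holds). Time passes only in rows, so rows that do not move let the fingers close. It gives the time, the measured TCP pose, the force and the opening at its end, in the units of the state.
- get_obs(): the state, without advancing time (a new reading comes with each control period).
- get_image(name): name is "scene" or "top"; returns the picture (480x640x3 uint8, blue, green, red); there is no depth.
- camera_info(name): a dict with "camera_matrix" (3x3 intrinsics, pixels), "distortion" ([k1, k2, p1, p2, k3] as OpenCV has them; the pictures are not rectified), "rvec" (rotation vector, rad) and "tvec" (3), from world to camera coordinates, as OpenCV has them. Camera axes: x right, y down, z forward; pixel columns grow to the right and rows downward; lengths in m; the calibration is good to about 2 mm. A picture is of the moment at which its call begins. camera_info takes no time and is no camera call.
- close_job(): hands the job in, once; it reports no verdict.
Trained networks look in the newest picture that a camera, given by its name, has taken for a name from the list of things; names that differ only in an ending like _2 or _b are one class to them, and where a whole thing is asked for, a point or a joint stands for the part that bears it (a point fixed in the world has none). Each returns a list of dicts, best first, with "score" (0 to 1); they miss things now and then, are a little off and sometimes report something else, mostly with a low value. They report only what shows in the picture. A call takes as long as a camera call. They do not tell look-alikes from the thing itself.
- trace(thing, camera): "mask" (480x640 bool, what is visible of it) and "position" ([column, row] in pixels, amid what is visible of it).
The state is a dict: "t": time; "joints": joint angles; "qvel": joint speeds; "joint_efforts": joint torques, N m; "ee_pos": TCP position; "eef_rot": TCP orientation; "wrist_force": force on the tool from outside, world axes, zero at the start; "torque": the same for the moment, N m; "opening": opening from 0.0 (shut) to 1.0 (fully open).
Only numpy, scipy, OpenCV 4.12 (cv2) and the standard library are available. Lean on these libraries where they do the work, as an engineer would, in place of code of your own. Each camera call takes 0.05 s, during which the arm holds its last target.

## Working session

There is one attempt and no reset: what is moved stays moved. The work goes in short steps, Python scripts to look and compute and a tool call to move; the robot and the scene stay as the last step left them, time stands still between calls to the robot, and variables do not carry over. Pictures are saved under pics/ and viewed, and the job is handed in when it is done.

Besides the shell and the picture viewer there is one more tool, called by a JSON object that holds its "fn" and its "kwargs". drive_tool: Moves the arm, as the interface text tells. Its arguments: {"type":"object","properties":{"plan":{"type":"array"},"newtons":{"type":"number"}},"required":["plan"]}

```bash
mkdir -p pics; ls; python3 - <<'E'
from workcell import *
import cv2
for n in ("top","scene"):
    im=get_image(n); cv2.imwrite(f"pics/{n}0.png",im)
    c=camera_info(n); print(n,c)
o=get_obs(); print(o['t'],o['ee_pos'],o['eef_rot'],o['wrist_force'],o['opening'],pinch_z)
E
```

```text
pics
top {'camera_matrix': array([[462.84056434,   0.        , 326.62001201],
       [  0.        , 462.84056434, 242.46670617],
       [  0.        ,   0.        ,   1.        ]]), 'distortion': array([-0.11668478,  0.        ,  0.        ,  0.        ,  0.        ]), 'rvec': array([ 2.20067292, -2.14404515,  0.08733465]), 'tvec': array([-0.02264239,  0.65179782,  0.88660958])}
scene {'camera_matrix': array([[514.32662666,   0.        , 314.48175895],
       [  0.        , 514.32662666, 236.46379827],
       [  0.        ,   0.        ,   1.        ]]), 'distortion': array([-0.01046445,  0.        ,  0.        ,  0.        ,  0.        ]), 'rvec': array([ 2.51003522,  0.74518195, -0.21909648]), 'tvec': array([-0.53204998, -0.28443841,  1.29395952])}
0.1 [0.18041658 0.57166933 0.20683199] [[-9.53593236e-01  3.01097218e-01 -6.36320675e-04]
 [ 3.01097857e-01  9.53591991e-01 -1.54784690e-03]
 [ 1.40737903e-04 -1.66761113e-03 -9.99998600e-01]] [-0.25734433 -0.40326415 -0.01702804] 1.0026196897980768 0.0187
```

View pics/top0.png

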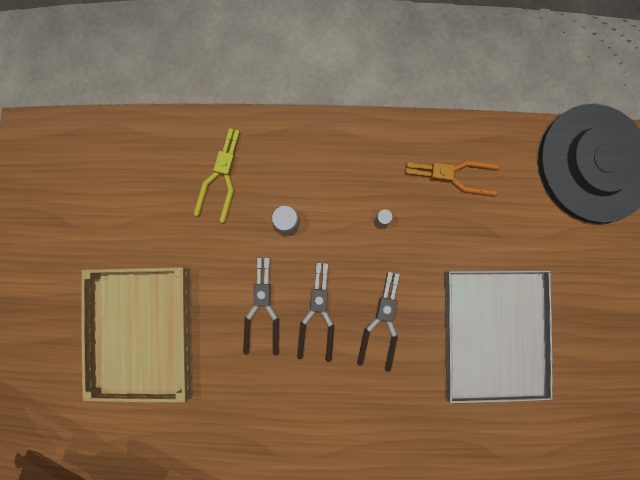

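View pics/scene0.png

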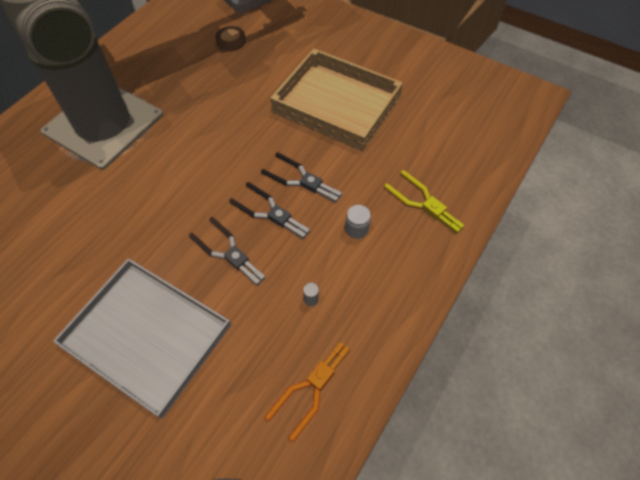

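The top view shows the three dark clamps, with covers at about (261,295), (319,300) and (387,310). The crate is on the left, the tray on the right, the tin at (285,220) and the socket at (384,217). Next I fit poses.

```bash
cat > h.py <<'E'
from workcell import *
import numpy as np, cv2
from scipy.optimize import minimize
CI={n:camera_info(n) for n in("top","scene")}
def proj(P,n="top"):
    c=CI[n];return cv2.projectPoints(np.asarray(P,float).reshape(-1,1,3),c['rvec'],c['tvec'],c['camera_matrix'],c['distortion'])[0].reshape(-1,2)
def back(uv,z,n="top"):
    c=CI[n];u=cv2.undistortPoints(np.asarray(uv,float).reshape(-1,1,2),c['camera_matrix'],c['distortion']).reshape(-1,2)
    R=cv2.Rodrigues(c['rvec'])[0];C=-R.T@c['tvec'];d=np.c_[u,np.ones(len(u))]@R
    return C+d*((z-C[2])/d[:,2])[:,None]
def box(x0,x1,y0,y1,z0,z1): return np.array([[x,y,z] for x in(x0,x1) for y in(y0,y1) for z in(z0,z1)])
def parts(a):
    ca,sa=np.cos(a),np.sin(a)
    R=np.array([[ca,sa,0],[-sa,ca,0],[0,0,1]])  # handle (at -x,+y) swings to +y: rotation by -a
    fr=[box(-.022,.022,-.016,.016,0,.022),box(-.121,-.05,-.034,-.022,0,.012)]
    fr.append(np.r_[box(-.05,-.049,-.033,-.023,.002,.010),box(-.02,-.019,-.012,-.004,.002,.010)])
    fr.append(box(.02,.075,.003,.012,.002,.012))
    ar=[p*[1,-1,1] for p in fr[1:]]
    return fr+[p@R.T for p in ar]
def render(p,n="top",z=0,S=4):
    x,y,th,a=p;c,s=np.cos(th),np.sin(th);R=np.array([[c,-s,0],[s,c,0],[0,0,1]])
    m=np.zeros((480*S,640*S),np.uint8)
    for q in parts(a):
        uv=proj(q@R.T+[x,y,z],n);h=cv2.convexHull((uv*S+S/2-.5).astype(np.float32)).astype(int);cv2.fillConvexPoly(m,h,255)
    return cv2.resize(m,(640,480),interpolation=cv2.INTER_AREA)/255.
def fit(mask,p0,n="top",z=0,amax=.4):
    M=cv2.GaussianBlur(mask.astype(float),(0,0),1.2)
    def f(p):
        return ((cv2.GaussianBlur(render(p,n,z),(0,0),1.2)-M)**2).sum()+1e4*max(0,-p[3]-.02)+1e4*max(0,p[3]-amax-.02)
    s=np.array([[0,0,0,0],[.008,0,0,0],[0,.008,0,0],[0,0,.1,0],[0,0,0,.08]])
    r=minimize(f,p0,method='Nelder-Mead',options=dict(initial_simplex=np.array(p0)+s,xatol=1e-4,fatol=.05,maxiter=400))
    return r.x,r.fun
E
python3 - <<'E'
from h import *
im=get_image("top")
D={}
for t in("clamp_a","tray","crate","tin","socket"):
    for r in trace(t,"top"):
        print(t,round(r['score'],2),np.round(r['position']),r['mask'].sum())
        D.setdefault(t,[]).append(r['mask'])
np.save("masks.npy",np.array(D["clamp_a"]))
vis=im.copy()
for m in D["clamp_a"]:
    u=np.argwhere(m)[:,::-1].mean(0)
    if u[1]<240: continue
    g=back([u],.01)[0]; b=[]
    p0=[g[0]+.02,g[1],0,.02]
    for th in(-.2,0.,.15):
        b.append(fit(m,[p0[0],p0[1],th,.02]))
    p,f=min(b,key=lambda q:q[1]); print(np.round(p,4),f)
    c=cv2.findContours((render(p)>.5).astype(np.uint8),0,1)[0];cv2.drawContours(vis,c,-1,(0,255,0),1)
for t in("tray","crate"):
    m=D[t][0].astype(np.uint8);c=max(cv2.findContours(m,0,1)[0],key=cv2.contourArea)
    q=cv2.boxPoints(cv2.minAreaRect(c)); w=back(q,.028 if t=="tray" else .05);print(t,np.round(w,3).tolist(),np.round(w.mean(0),3))
for t,z in(("tin",.03),("socket",.025)):
    print(t,back([np.argwhere(D[t][0])[:,::-1].mean(0)],z))
cv2.imwrite("pics/fit0.png",cv2.resize(vis[230:400,200:440],None,fx=3,fy=3))
E
```

```text
clamp_a 0.97 [262. 302.] 1332
clamp_a 0.76 [386. 316.] 1196
clamp_a 0.75 [224. 167.] 1322
clamp_a 0.64 [449. 172.] 1142
clamp_a 0.57 [323. 308.] 1298
tray 0.62 [498. 334.] 13767
tray 0.43 [263. 305.] 1327
crate 0.84 [139. 333.] 14581
tin 0.81 [283. 218.] 637
socket 0.59 [382. 217.] 267
[0.5461 0.1219 0.0087 0.0043] 53.24217414025004
[ 5.235e-01 -1.282e-01 -1.906e-01 -4.000e-04] 64.38048611010944
[ 0.538   0.0067 -0.0615  0.0058] 44.071204949435106
tray [[0.604, -0.244, 0.028], [0.608, -0.463, 0.028], [0.341, -0.465, 0.028], [0.342, -0.248, 0.028]] [ 0.474 -0.355  0.028]
crate [[0.588, 0.486, 0.05], [0.596, 0.255, 0.05], [0.335, 0.245, 0.05], [0.32, 0.474, 0.05]] [0.46  0.365 0.05 ]
tin [[0.69507618 0.07779005 0.03      ]]
socket [[ 0.70505676 -0.11806047  0.025     ]]
```

View pics/fit0.png

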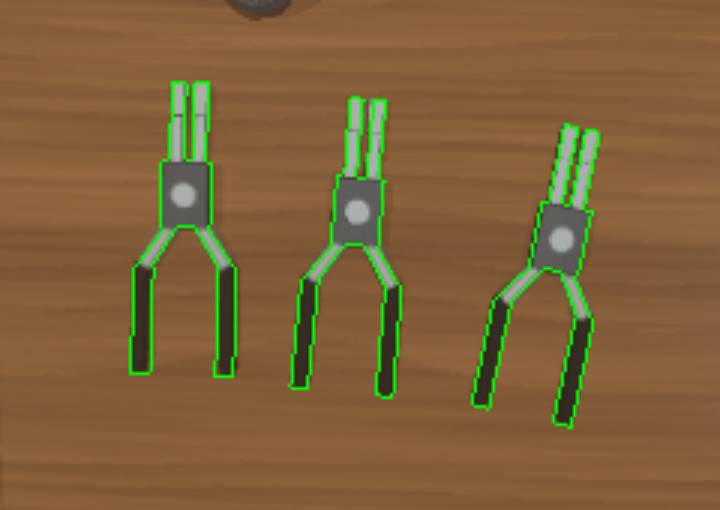

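{"fn": "drive_tool", "kwargs": {"plan": [{"dr": [0, 0, 6], "dp": [0.022, -0.037, -0.005], "gripper": 0}, {"dr": [0, 0, 6], "dp": [0.022, -0.037, -0.005], "gripper": 0}, {"dr": [0, 0, 6], "dp": [0.022, -0.037, -0.005], "gripper": 0}, {"dr": [0, 0, 0], "dp": [0.022, -0.037, -0.005], "gripper": 0}, {"dr": [0, 0, 0], "dp": [0.022, -0.037, -0.005], "gripper": 0}, {"dr": [0, 0, 0], "dp": [0.022, -0.037, -0.005], "gripper": 0}, {"dr": [0, 0, 0], "dp": [0.022, -0.037, -0.005], "gripper": 0}, {"dr": [0, 0, 0], "dp": [0.022, -0.037, -0.005], "gripper": 0}, {"dr": [0, 0, 0], "dp": [0.022, -0.037, -0.005], "gripper": 0}, {"dr": [0, 0, 0], "dp": [0.022, -0.037, -0.005], "gripper": 0}, {"dr": [0, 0, 0], "dp": [0.022, -0.037, -0.005], "gripper": 0}, {"dr": [0, 0, 0], "dp": [0.022, -0.037, -0.005], "gripper": 0}]}}

```text
t: 1.6
ee_pos: [0.4454, 0.1265, 0.148]
eef_rot: [[-1.0, -0.008, 0.001], [-0.008, 1.0, 0.0], [-0.001, 0.0, -1.0]]
wrist_force: [-0.2, 0.5, 1.1]
opening: -0.002
```

{"fn": "drive_tool", "kwargs": {"plan": [{"dr": [0, 0, 0], "dp": [0, -0.006, -0.04], "gripper": 0}, {"dr": [0, 0, 0], "dp": [0, 0, -0.04], "gripper": 0}, {"dr": [0, 0, 0], "dp": [0, 0, -0.032], "gripper": 0}, {"dr": [0, 0, 0], "dp": [0, 0, -0.02], "gripper": 0}, {"dr": [0, 0, 0], "dp": [0, 0, -0.009], "gripper": 0}, {"dr": [0, 0, 0], "dp": [0, 0, 0], "gripper": 0}]}}

```text
t: 2.2
ee_pos: [0.4436, 0.122, 0.0058]
eef_rot: [[-1.0, -0.008, -0.002], [-0.008, 1.0, -0.0], [0.002, -0.0, -1.0]]
wrist_force: [0.4, -0.2, 0.5]
opening: 0.0
```

{"fn": "drive_tool", "kwargs": {"plan": [{"dr": [0, 0, 0], "dp": [0, 0.004, 0], "gripper": 0}, {"dr": [0, 0, 0], "dp": [0, 0.004, 0], "gripper": 0}, {"dr": [0, 0, 0], "dp": [0, 0.003, 0], "gripper": 0}, {"dr": [0, 0, 0], "dp": [0, 0.003, 0], "gripper": 0}, {"dr": [0, 0, 0], "dp": [0, 0.003, 0], "gripper": 0}, {"dr": [0, 0, 0], "dp": [0, 0.003, 0], "gripper": 0}, {"dr": [0, 0, 0], "dp": [0, 0.003, 0], "gripper": 0}]}}

```text
t: 2.9
ee_pos: [0.4446, 0.1454, 0.0068]
eef_rot: [[-1.0, -0.008, 0.0], [-0.008, 1.0, -0.0], [-0.0, -0.0, -1.0]]
wrist_force: [-0.2, -0.7, -1.1]
opening: 0.0
```

```bash
sed -i 's/    ar=\[p\*\[1,-1,1\] for p in fr\[1:\]\]/    ar=[p*[1,-1,1] for p in fr[1:]]; fr[3],ar[2]=ar[2]*1.0,fr[3]*1.0\n    fr[3],ar[2]=fr[3],ar[2]/' h.py; python3 - <<'E'
from h import *
o=get_obs();print(o['wrist_force'],o['torque'])
cv2.imwrite("pics/p1.png",cv2.resize(get_image("top")[230:400,140:440],None,fx=2.6,fy=2.6))
cv2.imwrite("pics/p1s.png",cv2.resize(get_image("scene")[120:320,150:400],None,fx=3,fy=3))
E
```

```text
[-0.19268582 -0.69981522 -1.0746699 ] [-0.02386463  0.00344796 -0.01494847]
```

View pics/p1.png

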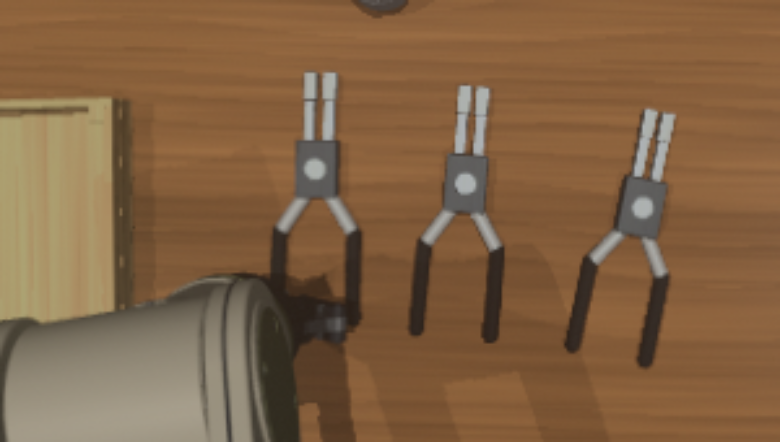

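View pics/p1s.png

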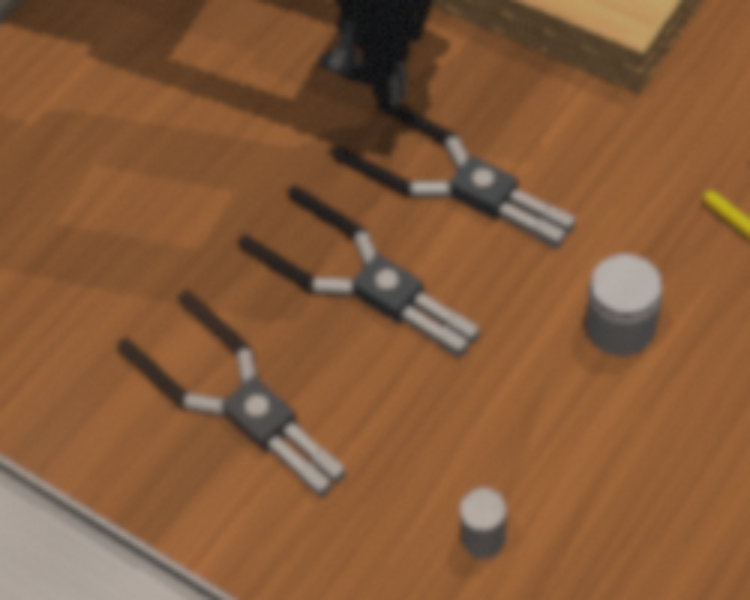

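{"fn": "drive_tool", "kwargs": {"plan": [{"dr": [0, 0, 0], "dp": [0, 0.003, 0], "gripper": 0}, {"dr": [0, 0, 0], "dp": [0, 0.003, 0], "gripper": 0}, {"dr": [0, 0, 0], "dp": [0, 0.003, 0], "gripper": 0}, {"dr": [0, 0, 0], "dp": [0, 0.003, 0], "gripper": 0}]}}

```text
t: 3.4
ee_pos: [0.4446, 0.1574, 0.0068]
eef_rot: [[-1.0, -0.008, -0.0], [-0.008, 1.0, 0.0], [0.0, 0.0, -1.0]]
wrist_force: [-0.4, -0.3, -0.3]
opening: -0.001
```

```bash
python3 - <<'E'
from h import *
o=get_obs();print(o['wrist_force'],o['torque'],proj([o['ee_pos']]))
cv2.imwrite("pics/p2.png",cv2.resize(get_image("top")[230:400,140:440],None,fx=2.6,fy=2.6))
E
```

```text
[-0.42863965 -0.34090838 -0.30615835] [-0.01731805 -0.01484219 -0.00310828] [[242.78485429 344.27462529]]
```

View pics/p2.png

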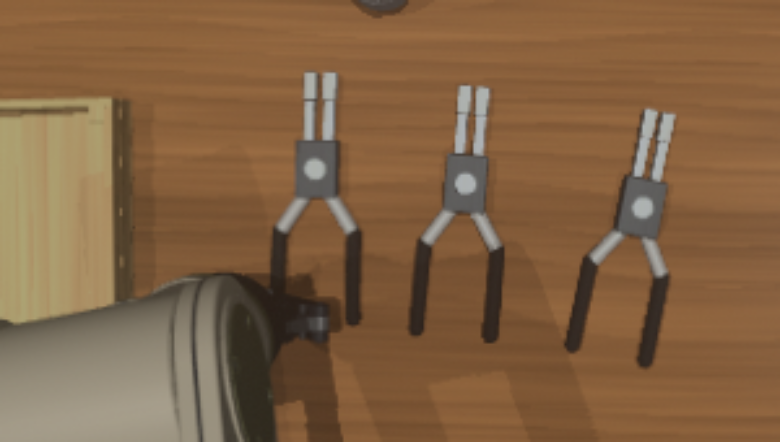

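```bash
python3 - <<'E'
from h import *
cv2.imwrite("pics/p2s.png",cv2.resize(get_image("scene")[100:230,200:380],None,fx=4,fy=4))
o=get_obs();print((proj([o['ee_pos']],"scene")-[200,100])*4, (proj([[.446,.150,.006]],"scene")-[200,100])*4)
E
```

```text
[[334.10268992 220.14170032]] [[328.80587283 230.29255466]]
```

View pics/p2s.png

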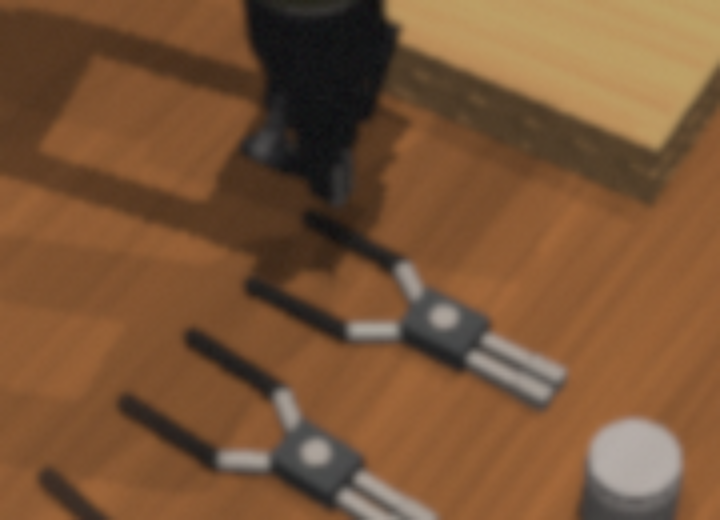

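The handle hasn't moved: the closed fingers seem to have passed over it. I'll go back inside the gap and feel for the bench to find the true tip height.

{"fn": "drive_tool", "kwargs": {"plan": [{"dr": [0, 0, 0], "dp": [0, 0, 0.03], "gripper": 0}, {"dr": [0, 0, 0], "dp": [0, -0.036, 0], "gripper": 0}, {"dr": [0, 0, 0], "dp": [0, 0, -0.02], "gripper": 0}, {"dr": [0, 0, 0], "dp": [0, 0, -0.01], "gripper": 0}, {"dr": [0, 0, 0], "dp": [0, 0, -0.002], "gripper": 0}, {"dr": [0, 0, 0], "dp": [0, 0, -0.001], "gripper": 0}, {"dr": [0, 0, 0], "dp": [0, 0, -0.001], "gripper": 0}]}}

```text
t: 4.2
ee_pos: [0.4448, 0.1216, 0.003]
eef_rot: [[-1.0, -0.009, 0.0], [-0.009, 1.0, 0.0], [-0.0, 0.0, -1.0]]
wrist_force: [-0.4, 0.7, 0.3]
opening: -0.004
```

```bash
python3 - <<'E'
from h import *
cv2.imwrite("pics/p3s.png",cv2.resize(get_image("scene")[100:230,200:380],None,fx=4,fy=4))
cv2.imwrite("pics/p3t.png",cv2.resize(get_image("top")[230:400,140:440],None,fx=2.6,fy=2.6))
o=get_obs();print((proj([o['ee_pos']],"scene")-[200,100])*4,o['wrist_force'],o['joint_efforts'])
E
```

```text
[[299.8809533  264.19567251]] [-0.29256901 -0.36105986 -0.55521797] [-2.29036238e-02 -4.08482480e+01 -4.28886294e+01 -6.39570862e-04
 -3.88227717e-02  2.31340178e-03]
```

View pics/p3s.png

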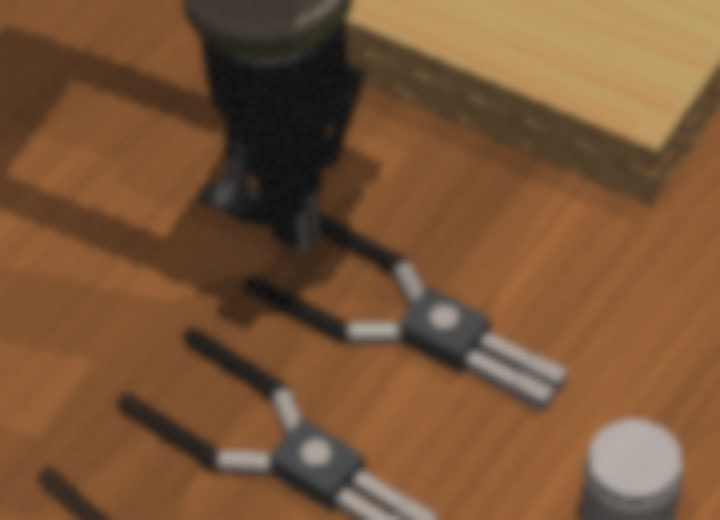

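View pics/p3t.png

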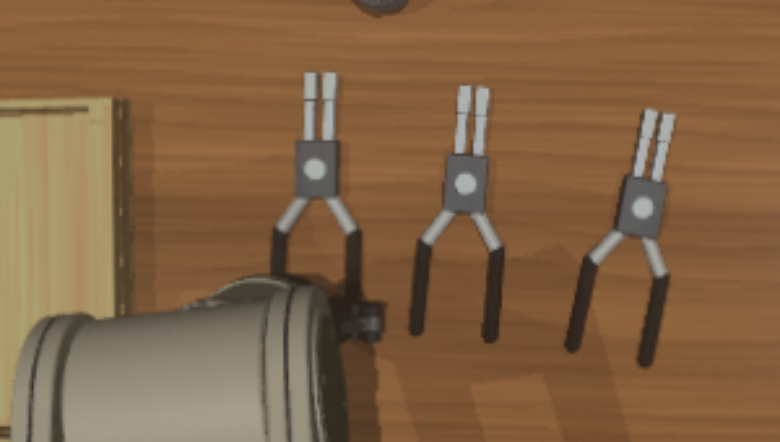

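{"fn": "drive_tool", "kwargs": {"plan": [{"dr": [0, 0, 0], "dp": [0, 0, 0.05], "gripper": 0}, {"dr": [0, 0, 0], "dp": [0, 0, 0.05], "gripper": 0}, {"dr": [0, 0, 0], "dp": [0, 0, 0], "gripper": 0}]}}

```text
t: 4.6
ee_pos: [0.4501, 0.1223, 0.1111]
eef_rot: [[-1.0, -0.009, 0.013], [-0.009, 1.0, 0.002], [-0.013, 0.002, -1.0]]
wrist_force: [1.0, 0.3, 0.8]
opening: -0.002
```

```bash
python3 - <<'E'
from h import *
cv2.imwrite("pics/p4s.png",cv2.resize(get_image("scene")[60:210,180:360],None,fx=4,fy=4))
o=get_obs();print((proj([o['ee_pos']],"scene")-[180,60])*4,o['ee_pos'])
E
```

```text
[[371.07202869 305.42212241]] [0.44834933 0.12197413 0.10786398]
```

View pics/p4s.png

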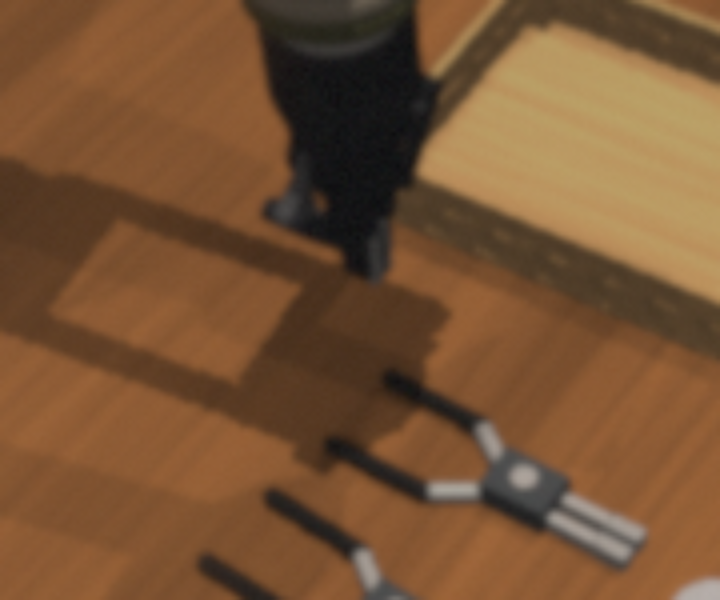

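{"fn": "drive_tool", "kwargs": {"plan": [{"dr": [0, 0, 0], "dp": [0, 0, 0], "gripper": 1}, {"dr": [0, 0, 0], "dp": [0, 0, 0], "gripper": 1}, {"dr": [0, 0, 0], "dp": [0, 0, 0], "gripper": 1}, {"dr": [0, 0, 0], "dp": [0, 0, 0], "gripper": 1}, {"dr": [0, 0, 0], "dp": [0, 0, 0], "gripper": 1}]}}

```text
t: 5.15
ee_pos: [0.4441, 0.1211, 0.1021]
eef_rot: [[-1.0, -0.008, -0.001], [-0.008, 1.0, -0.0], [0.001, -0.0, -1.0]]
wrist_force: [0.8, 0.3, -0.2]
opening: 0.853
```

```bash
python3 - <<'E'
from h import *
cv2.imwrite("pics/p5s.png",cv2.resize(get_image("scene")[60:210,180:360],None,fx=4,fy=4))
o=get_obs();print((proj([o['ee_pos']],"scene")-[180,60])*4,o['ee_pos'])
E
```

```text
[[364.90818502 310.32730388]] [0.44425595 0.12111289 0.10224988]
```

View pics/p5s.png

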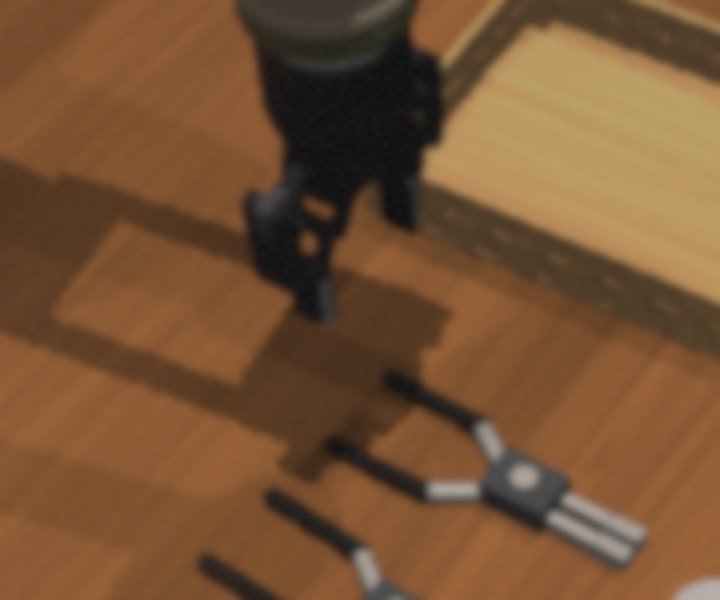

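Closed fingertips look about 15 mm above the reported TCP. I'll do a guarded descent in the gap to find the contact height.

{"fn": "drive_tool", "kwargs": {"plan": [{"dr": [0, 0, 0], "dp": [0.002, 0, 0], "gripper": 0}, {"dr": [0, 0, 0], "dp": [0, 0, 0], "gripper": 0}, {"dr": [0, 0, 0], "dp": [0, 0, 0], "gripper": 0}, {"dr": [0, 0, 0], "dp": [0, 0, -0.04], "gripper": 0}, {"dr": [0, 0, 0], "dp": [0, 0, -0.04], "gripper": 0}, {"dr": [0, 0, 0], "dp": [0, 0, -0.018], "gripper": 0}, {"dr": [0, 0, 0], "dp": [0, 0, -0.004], "gripper": 0}, {"dr": [0, 0, 0], "dp": [0, 0, -0.001], "gripper": 0}, {"dr": [0, 0, 0], "dp": [0, 0, -0.001], "gripper": 0}, {"dr": [0, 0, 0], "dp": [0, 0, 0], "gripper": 0}]}}

```text
t: 6.2
ee_pos: [0.448, 0.1214, 0.0003]
eef_rot: [[-1.0, -0.008, 0.003], [-0.008, 1.0, 0.0], [-0.003, 0.0, -1.0]]
wrist_force: [0.2, 0.1, 0.0]
opening: 0.003
```

{"fn": "drive_tool", "kwargs": {"plan": [{"dr": [0, 0, 0], "dp": [0, 0, -0.002], "gripper": 0}, {"dr": [0, 0, 0], "dp": [0, 0, -0.001], "gripper": 0}, {"dr": [0, 0, 0], "dp": [0, 0, 0], "gripper": 0}]}}

```text
t: 6.5
ee_pos: [0.4467, 0.1212, -0.0041]
eef_rot: [[-1.0, -0.008, 0.0], [-0.008, 1.0, 0.0], [-0.0, 0.0, -1.0]]
wrist_force: [-1.1, 0.6, -0.6]
opening: -0.001
```

{"fn": "drive_tool", "kwargs": {"plan": [{"dr": [0, 0, 0], "dp": [0, 0, -0.002], "gripper": 0}, {"dr": [0, 0, 0], "dp": [0, 0, -0.001], "gripper": 0}, {"dr": [0, 0, 0], "dp": [0, 0, 0], "gripper": 0}]}}

```text
t: 6.8
ee_pos: [0.4464, 0.1212, -0.0075]
eef_rot: [[-1.0, -0.008, -0.0], [-0.008, 1.0, -0.0], [0.0, -0.0, -1.0]]
wrist_force: [-0.4, 0.3, 0.6]
opening: 0.001
```

{"fn": "drive_tool", "kwargs": {"plan": [{"dr": [0, 0, 0], "dp": [0, 0, -0.002], "gripper": 0}, {"dr": [0, 0, 0], "dp": [0, 0, -0.001], "gripper": 0}, {"dr": [0, 0, 0], "dp": [0, 0, 0], "gripper": 0}]}}

```text
t: 7.1
ee_pos: [0.4464, 0.1211, -0.0105]
eef_rot: [[-1.0, -0.008, -0.0], [-0.008, 1.0, -0.0], [0.0, -0.0, -1.0]]
wrist_force: [0.4, -0.2, 0.1]
opening: 0.002
```

{"fn": "drive_tool", "kwargs": {"plan": [{"dr": [0, 0, 0], "dp": [0, 0, -0.002], "gripper": 0}, {"dr": [0, 0, 0], "dp": [0, 0, 0], "gripper": 0}]}}

```text
t: 7.3
ee_pos: [0.4464, 0.1212, -0.0125]
eef_rot: [[-1.0, -0.008, -0.0], [-0.008, 1.0, -0.0], [0.0, -0.0, -1.0]]
wrist_force: [-0.2, 0.8, -0.2]
opening: 0.005
```

{"fn": "drive_tool", "kwargs": {"plan": [{"dr": [0, 0, 0], "dp": [0, 0.004, 0], "gripper": 0}, {"dr": [0, 0, 0], "dp": [0, 0.004, 0], "gripper": 0}, {"dr": [0, 0, 0], "dp": [0, 0.003, 0], "gripper": 0}, {"dr": [0, 0, 0], "dp": [0, 0.003, 0], "gripper": 0}, {"dr": [0, 0, 0], "dp": [0, 0.003, 0], "gripper": 0}, {"dr": [0, 0, 0], "dp": [0, 0.003, 0], "gripper": 0}, {"dr": [0, 0, 0], "dp": [0, 0.003, 0], "gripper": 0}]}}

```text
t: 8.0
ee_pos: [0.4467, 0.1444, -0.0121]
eef_rot: [[-1.0, -0.008, 0.0], [-0.008, 1.0, -0.0], [-0.0, -0.0, -1.0]]
wrist_force: [1.1, -1.3, 0.2]
opening: 0.0
```

```bash
python3 - <<'E'
from h import *
cv2.imwrite("pics/p6t.png",cv2.resize(get_image("top")[230:400,140:440],None,fx=2.6,fy=2.6))
cv2.imwrite("pics/p6s.png",cv2.resize(get_image("scene")[100:230,200:380],None,fx=4,fy=4))
E
```

```text
(no output)
```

View pics/p6t.png

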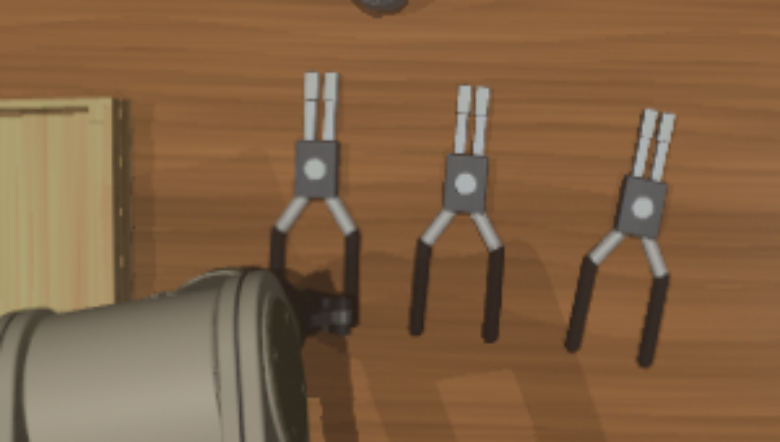

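View pics/p6s.png

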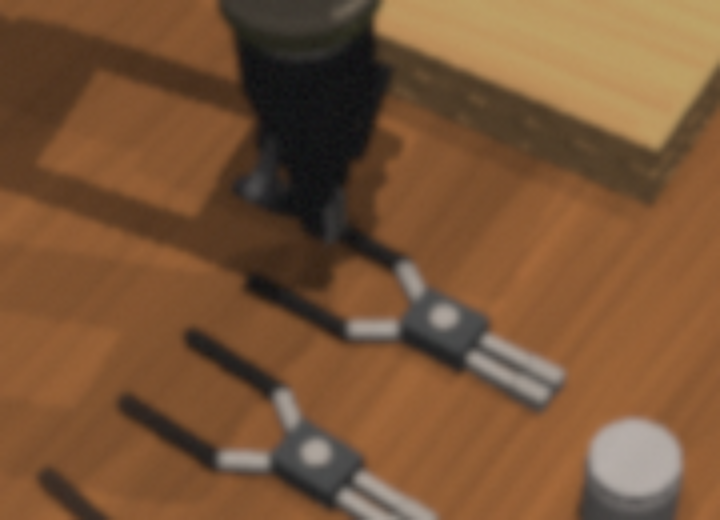

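{"fn": "drive_tool", "kwargs": {"plan": [{"dr": [0, 0, 0], "dp": [0, 0.003, 0], "gripper": 0}, {"dr": [0, 0, 0], "dp": [0, 0.003, 0], "gripper": 0}, {"dr": [0, 0, 0], "dp": [0, 0.003, 0], "gripper": 0}]}}

```text
t: 8.4
ee_pos: [0.447, 0.1533, -0.012]
eef_rot: [[-1.0, -0.008, 0.001], [-0.008, 1.0, -0.0], [-0.001, -0.0, -1.0]]
wrist_force: [2.1, -2.1, 2.1]
opening: 0.001
```

```bash
python3 - <<'E'
from h import *
cv2.imwrite("pics/p7t.png",cv2.resize(get_image("top")[230:400,140:440],None,fx=2.6,fy=2.6))
E
```

```text
(no output)
```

View pics/p7t.png

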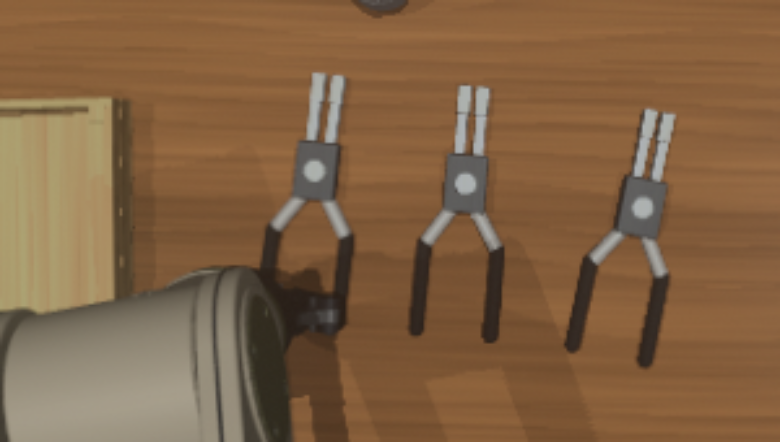

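{"fn": "drive_tool", "kwargs": {"plan": [{"dr": [0, 0, 0], "dp": [0, -0.008, 0], "gripper": 0}, {"dr": [0, 0, -4], "dp": [-0.003, 0, 0.05], "gripper": 0}, {"dr": [0, 0, 0], "dp": [-0.003, -0.045, 0], "gripper": 0}, {"dr": [0, 0, 0], "dp": [-0.003, -0.045, 0], "gripper": 0}, {"dr": [0, 0, 0], "dp": [0, -0.042, 0], "gripper": 0}, {"dr": [0, 0, 0], "dp": [0, 0, -0.02], "gripper": 0}, {"dr": [0, 0, 0], "dp": [0, 0, -0.02], "gripper": 0}, {"dr": [0, 0, 0], "dp": [0, 0, -0.01], "gripper": 0}, {"dr": [0, 0, 0], "dp": [0, 0, 0], "gripper": 0}]}}

```text
t: 9.35
ee_pos: [0.4356, 0.0132, -0.014]
eef_rot: [[-0.998, 0.062, -0.004], [0.062, 0.998, 0.0], [0.004, 0.0, -1.0]]
wrist_force: [-0.4, 0.1, 0.6]
opening: 0.002
```

{"fn": "drive_tool", "kwargs": {"plan": [{"dr": [0, 0, 0], "dp": [0, 0.004, 0], "gripper": 0}, {"dr": [0, 0, 0], "dp": [0, 0.004, 0], "gripper": 0}, {"dr": [0, 0, 0], "dp": [0, 0.004, 0], "gripper": 0}, {"dr": [0, 0, 0], "dp": [0, 0.003, 0], "gripper": 0}, {"dr": [0, 0, 0], "dp": [0, 0.003, 0], "gripper": 0}, {"dr": [0, 0, 0], "dp": [0, 0.003, 0], "gripper": 0}, {"dr": [0, 0, 0], "dp": [0, 0.003, 0], "gripper": 0}, {"dr": [0, 0, 0], "dp": [0, 0.003, 0], "gripper": 0}, {"dr": [0, 0, 0], "dp": [0, 0.003, 0], "gripper": 0}]}}

```text
t: 10.25
ee_pos: [0.4381, 0.0432, -0.012]
eef_rot: [[-0.998, 0.061, 0.001], [0.061, 0.998, -0.0], [-0.001, -0.0, -1.0]]
wrist_force: [1.4, -2.5, 2.2]
opening: -0.004
```

```bash
python3 - <<'E'
from h import *
cv2.imwrite("pics/p8t.png",cv2.resize(get_image("top")[230:400,140:440],None,fx=2.6,fy=2.6))
E
```

```text
(no output)
```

View pics/p8t.png

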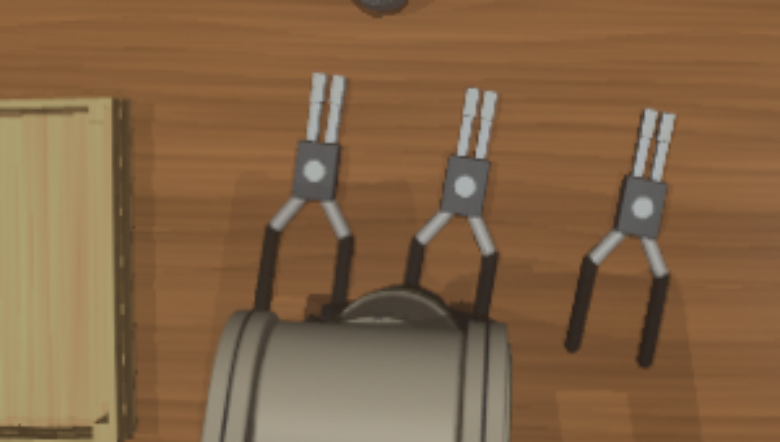

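{"fn": "drive_tool", "kwargs": {"plan": [{"dr": [0, 0, 0], "dp": [0, -0.008, 0], "gripper": 0}, {"dr": [0, 0, -3.7], "dp": [0, 0, 0.05], "gripper": 0}, {"dr": [0, 0, -3.7], "dp": [-0.004, -0.045, 0], "gripper": 0}, {"dr": [0, 0, 0], "dp": [-0.004, -0.045, 0], "gripper": 0}, {"dr": [0, 0, 0], "dp": [-0.004, -0.045, 0], "gripper": 0}, {"dr": [0, 0, 0], "dp": [0, -0.009, 0], "gripper": 0}, {"dr": [0, 0, 0], "dp": [0, 0, -0.02], "gripper": 0}, {"dr": [0, 0, 0], "dp": [0, 0, -0.02], "gripper": 0}, {"dr": [0, 0, 0], "dp": [0, 0, -0.01], "gripper": 0}, {"dr": [0, 0, 0], "dp": [0, 0, 0], "gripper": 0}]}}

```text
t: 11.3
ee_pos: [0.4237, -0.1079, -0.0141]
eef_rot: [[-0.982, 0.189, -0.004], [0.189, 0.982, 0.002], [0.004, 0.001, -1.0]]
wrist_force: [0.2, 0.2, -0.3]
opening: -0.002
```

{"fn": "drive_tool", "kwargs": {"plan": [{"dr": [0, 0, 0], "dp": [0.001, 0.0035, 0], "gripper": 0}, {"dr": [0, 0, 0], "dp": [0.001, 0.0035, 0], "gripper": 0}, {"dr": [0, 0, 0], "dp": [0.001, 0.0035, 0], "gripper": 0}, {"dr": [0, 0, 0], "dp": [0.001, 0.0035, 0], "gripper": 0}, {"dr": [0, 0, 0], "dp": [0.001, 0.0035, 0], "gripper": 0}, {"dr": [0, 0, 0], "dp": [0.001, 0.003, 0], "gripper": 0}, {"dr": [0, 0, 0], "dp": [0.001, 0.003, 0], "gripper": 0}, {"dr": [0, 0, 0], "dp": [0.001, 0.003, 0], "gripper": 0}, {"dr": [0, 0, 0], "dp": [0.001, 0.003, 0], "gripper": 0}]}}

```text
t: 12.2
ee_pos: [0.4351, -0.0793, -0.012]
eef_rot: [[-0.982, 0.189, 0.001], [0.189, 0.982, -0.0], [-0.001, -0.0, -1.0]]
wrist_force: [0.2, -2.0, 2.5]
opening: -0.003
```

```bash
python3 - <<'E'
from h import *
cv2.imwrite("pics/p9t.png",cv2.resize(get_image("top")[230:400,140:440],None,fx=2.6,fy=2.6))
E
```

```text
(no output)
```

View pics/p9t.png

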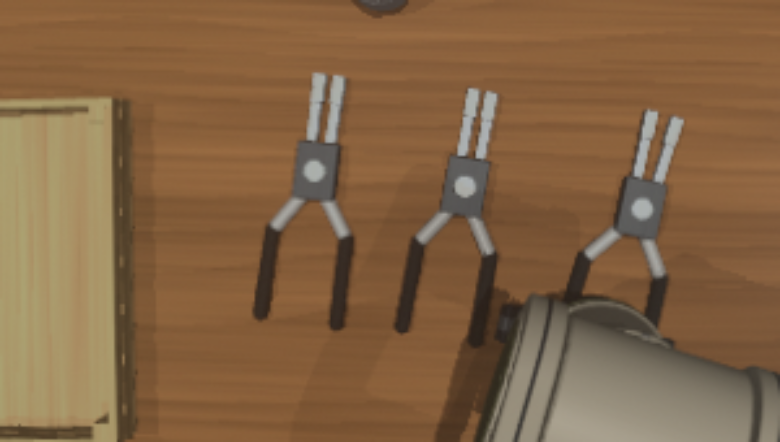

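Clamp 3's jaws part and its frame stays put, so it is the loose one. I'll swing it open further.

{"fn": "drive_tool", "kwargs": {"plan": [{"dr": [0, 0, 0], "dp": [0.001, 0.003, 0], "gripper": 0}, {"dr": [0, 0, 0], "dp": [0.001, 0.003, 0], "gripper": 0}, {"dr": [0, 0, 0], "dp": [0.001, 0.003, 0], "gripper": 0}, {"dr": [0, 0, 0], "dp": [0.001, 0.003, 0], "gripper": 0}, {"dr": [0, 0, 0], "dp": [0.001, 0.003, 0], "gripper": 0}, {"dr": [0, 0, 0], "dp": [0.001, 0.003, 0], "gripper": 0}, {"dr": [0, 0, 0], "dp": [0.001, 0.002, 0], "gripper": 0}]}}

```text
t: 12.95
ee_pos: [0.442, -0.0593, -0.012]
eef_rot: [[-0.982, 0.189, 0.0], [0.189, 0.982, -0.0], [-0.001, -0.0, -1.0]]
wrist_force: [-0.7, -3.7, 6.6]
opening: -0.002
```

```bash
python3 - <<'E'
from h import *
cv2.imwrite("pics/p10t.png",cv2.resize(get_image("top")[230:400,140:440],None,fx=2.6,fy=2.6))
E
```

View pics/p10t.png

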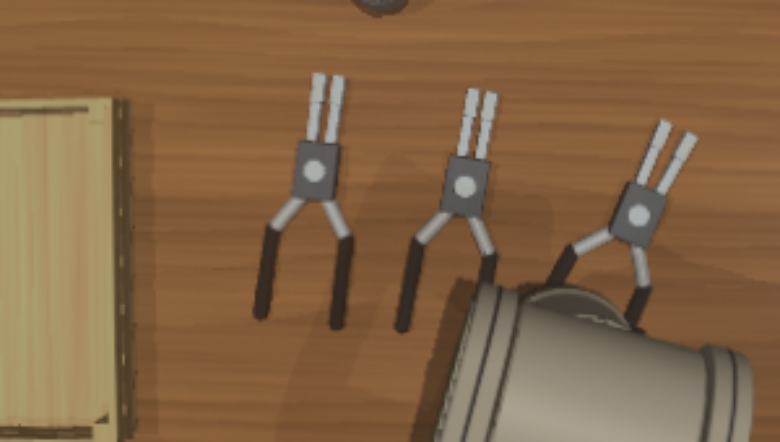

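{"fn": "drive_tool", "kwargs": {"plan": [{"dr": [0, 0, 0], "dp": [0, -0.006, 0], "gripper": 0}, {"dr": [0, 0, 0], "dp": [0, 0, 0.05], "gripper": 0}, {"dr": [0, 0, 0], "dp": [0, -0.03, 0.04], "gripper": 0}, {"dr": [0, 0, 0], "dp": [0, -0.05, 0], "gripper": 0.7}, {"dr": [0, 0, 0], "dp": [0, -0.05, 0], "gripper": 0.7}, {"dr": [0, 0, 0], "dp": [0, -0.05, 0], "gripper": 0.7}, {"dr": [0, 0, 0], "dp": [0, -0.05, 0], "gripper": 0.7}]}}

```text
t: 13.7
ee_pos: [0.4408, -0.2966, 0.077]
eef_rot: [[-0.982, 0.189, -0.001], [0.189, 0.982, 0.001], [0.001, 0.001, -1.0]]
wrist_force: [2.2, 0.9, -0.7]
opening: 0.685
```

```bash
cat > look.py <<'E'
from h import *
import sys
def look(tag,guesses,zs,amaxs):
    im=get_image("top");vis=im.copy();R=[]
    ms=[r for r in trace("clamp_a","top")]
    for g,z,am in zip(guesses,zs,amaxs):
        gp=proj([[g[0]-.02,g[1],z+.01]])[0]
        ms2=sorted(ms,key=lambda r:np.linalg.norm(np.argwhere(r['mask'])[:,::-1].mean(0)-gp))
        m=ms2[0]['mask'];u=np.argwhere(m)[:,::-1].mean(0)
        if np.linalg.norm(u-gp)>60: print("no mask",u,gp);continue
        p,f=min([fit(m,[g[0],g[1],g[2]+d,g[3]],"top",z,am) for d in(-.15,0,.15)],key=lambda q:q[1])
        print(np.round(p,4),round(f,1),m.sum());R.append(p)
        c=cv2.findContours((render(p,z=z)>.5).astype(np.uint8),0,1)[0];cv2.drawContours(vis,c,-1,(0,255,0),1)
    cv2.imwrite(f"pics/{tag}_raw.png",im)
    cv2.imwrite(f"pics/{tag}.png",cv2.resize(vis[230:420,:],None,fx=1.25,fy=1.25) if tag[0]=='w' else cv2.resize(vis[230:400,190:440],None,fx=3,fy=3))
    return R
E
python3 - <<'E'
from look import *
look("q1",[[.546,.122,-.1,0],[.536,.007,-.15,0],[.52,-.128,-.4,.15]],[0]*3,[.05,.05,.4])
E
```

```text
[ 0.5437  0.1225 -0.0765  0.0274] 29.5 1261
[ 0.536   0.0071 -0.144   0.0227] 33.6 1255
[ 0.5177 -0.1245 -0.3648  0.1283] 174.4 1059
```

View pics/q1.png

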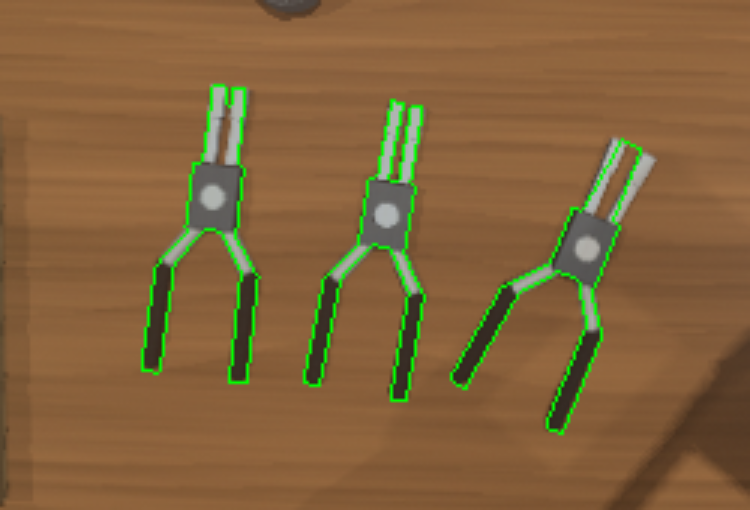

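```bash
sed -i 's/; fr\[3\],ar\[2\]=ar\[2\]\*1.0,fr\[3\]\*1.0//; /    fr\[3\],ar\[2\]=fr\[3\],ar\[2\]/d' h.py; sed -n 14,24p h.py; python3 - <<'E'
from look import *
p,=look("q2",[[.5177,-.1245,-.365,.13]],[0],[.4])
c,s=np.cos(p[2]),np.sin(p[2]);R=np.array([[c,-s],[s,c]])
for l in ([-.105,.0],[-.105,.01]): print(l,R@l+p[:2])
print("y axis",R[:,1])
E
```

```text
R=np.array([[ca,sa,0],[-sa,ca,0],[0,0,1]])  # handle (at -x,+y) swings to +y: rotation by -a
    fr=[box(-.022,.022,-.016,.016,0,.022),box(-.121,-.05,-.034,-.022,0,.012)]
    fr.append(np.r_[box(-.05,-.049,-.033,-.023,.002,.010),box(-.02,-.019,-.012,-.004,.002,.010)])
    fr.append(box(.02,.075,.003,.012,.002,.012))
    ar=[p*[1,-1,1] for p in fr[1:]]
    return fr+[p@R.T for p in ar]
def render(p,n="top",z=0,S=4):
    x,y,th,a=p;c,s=np.cos(th),np.sin(th);R=np.array([[c,-s,0],[s,c,0],[0,0,1]])
    m=np.zeros((480*S,640*S),np.uint8)
    for q in parts(a):
        uv=proj(q@R.T+[x,y,z],n);h=cv2.convexHull((uv*S+S/2-.5).astype(np.float32)).astype(int);cv2.fillConvexPoly(m,h,255)
no mask [315.89407115 314.53280632] [384.1432973  321.85073341]Traceback (most recent call last):
  File "<stdin>", line 2, in <module>
ValueError: not enough values to unpack (expected 1, got 0)
```

View pics/q2.png

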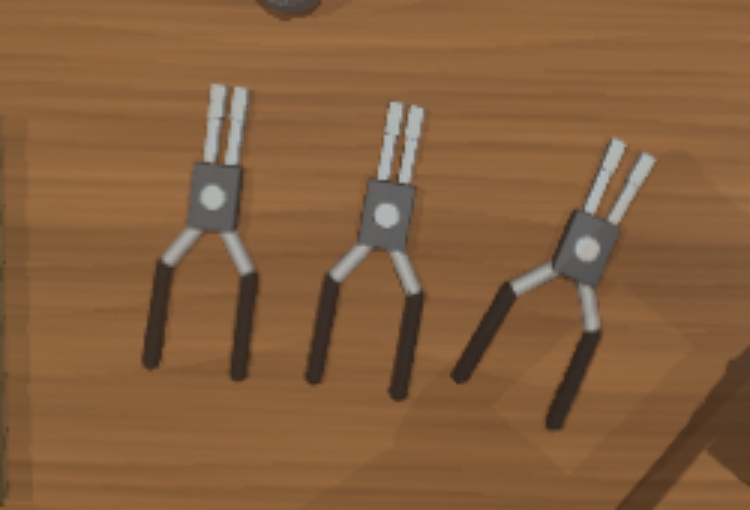

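{"fn": "drive_tool", "kwargs": {"plan": [{"dr": [0, 0, -5], "dp": [-0.004, 0.043, 0], "gripper": 0}, {"dr": [0, 0, -5], "dp": [-0.004, 0.043, 0], "gripper": 0}, {"dr": [0, 0, 0], "dp": [-0.004, 0.043, 0], "gripper": 0}, {"dr": [0, 0, 0], "dp": [-0.004, 0.043, 0], "gripper": 0}, {"dr": [0, 0, 0], "dp": [-0.004, 0.041, 0], "gripper": 0}, {"dr": [0, 0, 0], "dp": [0, 0, -0.04], "gripper": 0}, {"dr": [0, 0, 0], "dp": [0, 0, -0.04], "gripper": 0}, {"dr": [0, 0, 0], "dp": [0, 0, -0.009], "gripper": 0}, {"dr": [0, 0, 0], "dp": [0, 0, 0], "gripper": 0}]}}

```text
t: 14.8
ee_pos: [0.4191, -0.0807, -0.013]
eef_rot: [[-0.934, 0.356, -0.005], [0.356, 0.935, 0.002], [0.005, -0.0, -1.0]]
wrist_force: [0.2, 0.3, 0.2]
opening: -0.0
```

{"fn": "drive_tool", "kwargs": {"plan": [{"dr": [0, 0, 0], "dp": [0, 0, -0.002], "gripper": 0}, {"dr": [0, 0, 0], "dp": [0, 0, -0.001], "gripper": 0}, {"dr": [0, 0, 0], "dp": [0, 0, 0], "gripper": 0}]}}

```text
t: 15.1
ee_pos: [0.4229, -0.0829, -0.0129]
eef_rot: [[-0.934, 0.358, 0.002], [0.358, 0.934, -0.001], [-0.002, 0.0, -1.0]]
wrist_force: [-0.3, 0.8, -0.1]
opening: -0.0
```

{"fn": "drive_tool", "kwargs": {"plan": [{"dr": [0, 0, 0], "dp": [0, 0, -0.002], "gripper": 0}, {"dr": [0, 0, 0], "dp": [0, 0, -0.001], "gripper": 0}, {"dr": [0, 0, 0], "dp": [0, 0, 0], "gripper": 0}]}}

```text
t: 15.4
ee_pos: [0.4216, -0.0824, -0.0173]
eef_rot: [[-0.934, 0.357, -0.0], [0.357, 0.934, 0.0], [0.0, -0.0, -1.0]]
wrist_force: [-0.3, -0.4, 0.0]
opening: 0.0
```

{"fn": "drive_tool", "kwargs": {"plan": [{"dr": [0, 0, 0], "dp": [0.002, 0.005, 0], "gripper": 0}, {"dr": [0, 0, 0], "dp": [0.002, 0.005, 0], "gripper": 0}, {"dr": [0, 0, 0], "dp": [0.002, 0.005, 0], "gripper": 0}, {"dr": [0, 0, 0], "dp": [0.002, 0.004, 0], "gripper": 0}, {"dr": [0, 0, 0], "dp": [0.001, 0.003, 0], "gripper": 0}, {"dr": [0, 0, 0], "dp": [0.001, 0.003, 0], "gripper": 0}, {"dr": [0, 0, 0], "dp": [0.001, 0.003, 0], "gripper": 0}, {"dr": [0, 0, 0], "dp": [0.001, 0.003, 0], "gripper": 0}, {"dr": [0, 0, 0], "dp": [0.001, 0.003, 0], "gripper": 0}, {"dr": [0, 0, 0], "dp": [0.001, 0.003, 0], "gripper": 0}]}}

```text
t: 16.4
ee_pos: [0.4357, -0.0451, -0.0173]
eef_rot: [[-0.934, 0.357, -0.0], [0.357, 0.934, -0.0], [0.0, -0.0, -1.0]]
wrist_force: [0.2, -1.0, 0.7]
opening: -0.0
```

```bash
python3 - <<'E'
from h import *
cv2.imwrite("pics/p11t.png",cv2.resize(get_image("top")[230:400,190:440],None,fx=3,fy=3))
E
```

```text
(no output)
```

View pics/p11t.png

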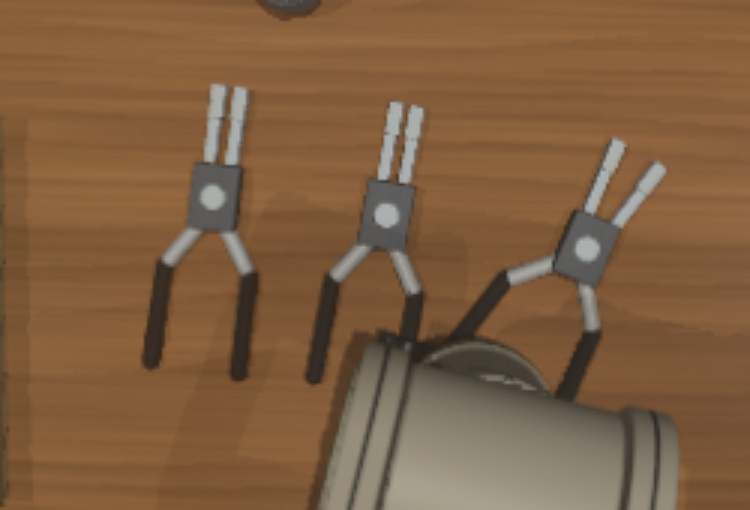

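{"fn": "drive_tool", "kwargs": {"plan": [{"dr": [0, 0, 0], "dp": [0.001, 0.003, 0], "gripper": 0}, {"dr": [0, 0, 0], "dp": [0.001, 0.003, 0], "gripper": 0}, {"dr": [0, 0, 0], "dp": [0.001, 0.003, 0], "gripper": 0}, {"dr": [0, 0, 0], "dp": [0, 0, 0], "gripper": 0}, {"dr": [0, 0, 0], "dp": [-0.003, -0.008, 0], "gripper": 0}, {"dr": [0, 0, 0], "dp": [0, 0, 0.05], "gripper": 0}, {"dr": [0, 0, 0], "dp": [0, -0.03, 0.04], "gripper": 0.7}, {"dr": [0, 0, 0], "dp": [0, -0.05, 0], "gripper": 0.7}, {"dr": [0, 0, 0], "dp": [0, -0.05, 0], "gripper": 0.7}, {"dr": [0, 0, 0], "dp": [0, -0.05, 0], "gripper": 0.7}, {"dr": [0, 0, 0], "dp": [0, -0.05, 0], "gripper": 0.7}]}}

```text
t: 17.55
ee_pos: [0.4348, -0.2769, 0.073]
eef_rot: [[-0.934, 0.357, 0.001], [0.357, 0.934, -0.0], [-0.001, -0.0, -1.0]]
wrist_force: [0.8, -0.2, 0.2]
opening: 0.698
```

```bash
python3 - <<'E'
from look import *
look("q3",[[.5177,-.1245,-.365,.3],[.546,.122,-.1,0],[.536,.007,-.15,0]],[0]*3,[.4,.05,.05])
E
```

```text
[ 0.5169 -0.1256 -0.3854  0.3528] 51.9 1436
[ 0.5442  0.1222 -0.0847  0.0181] 44.0 1315
[ 0.5357  0.0075 -0.1483  0.0126] 18.1 1224
```

View pics/q3.png

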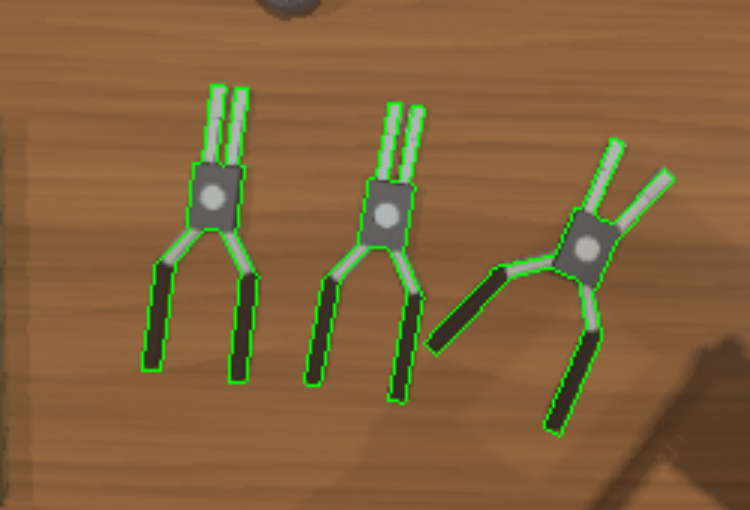

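{"fn": "drive_tool", "kwargs": {"plan": [{"dr": [0, 0, -1.2], "dp": [0.02, 0.038, 0], "gripper": 0.7}, {"dr": [0, 0, 0], "dp": [0.02, 0.038, 0], "gripper": 0.7}, {"dr": [0, 0, 0], "dp": [0.021, 0.038, 0], "gripper": 0.7}, {"dr": [0, 0, 0], "dp": [0.021, 0.037, 0], "gripper": 0.7}, {"dr": [0, 0, 0], "dp": [0, 0, -0.03], "gripper": 0.7}, {"dr": [0, 0, 0], "dp": [0, 0, 0], "gripper": 0.7}]}}

```text
t: 18.25
ee_pos: [0.5148, -0.1212, 0.0391]
eef_rot: [[-0.927, 0.374, -0.006], [0.374, 0.927, 0.002], [0.006, -0.0, -1.0]]
wrist_force: [-0.9, -0.2, -0.1]
opening: 0.7
```

{"fn": "drive_tool", "kwargs": {"plan": [{"dr": [0, 0, 0], "dp": [0, -0.004, -0.02], "gripper": 0.7}, {"dr": [0, 0, 0], "dp": [0, 0, -0.02], "gripper": 0.7}, {"dr": [0, 0, 0], "dp": [0, 0, -0.012], "gripper": 0.7}, {"dr": [0, 0, 0], "dp": [0, 0, 0], "gripper": 0.7}, {"dr": [0, 0, 0], "dp": [0, 0, 0], "gripper": 0.7}]}}

```text
t: 18.75
ee_pos: [0.5175, -0.1278, -0.0087]
eef_rot: [[-0.926, 0.377, -0.0], [0.377, 0.926, 0.0], [0.0, -0.0, -1.0]]
wrist_force: [0.2, 0.5, 0.3]
opening: 0.699
```

{"fn": "drive_tool", "kwargs": {"newtons": 50, "plan": [{"dr": [0, 0, 0], "dp": [0, 0.002, -0.004], "gripper": 0.7}, {"dr": [0, 0, 0], "dp": [0, 0, -0.004], "gripper": 0.7}, {"dr": [0, 0, 0], "dp": [0, 0, 0], "gripper": 0.7}, {"dr": [0, 0, 0], "dp": [0, 0, 0], "gripper": 0.5}, {"dr": [0, 0, 0], "dp": [0, 0, 0], "gripper": 0.4}, {"dr": [0, 0, 0], "dp": [0, 0, 0], "gripper": 0.25}, {"dr": [0, 0, 0], "dp": [0, 0, 0], "gripper": 0.25}, {"dr": [0, 0, 0], "dp": [0, 0, 0], "gripper": 0.25}]}}

```text
t: 19.55
ee_pos: [0.518, -0.1254, -0.0168]
eef_rot: [[-0.926, 0.377, 0.001], [0.377, 0.926, -0.0], [-0.001, 0.0, -1.0]]
wrist_force: [0.1, 1.0, 4.9]
opening: 0.36
```

{"fn": "drive_tool", "kwargs": {"newtons": 60, "plan": [{"dr": [0, 0, 0], "dp": [0, 0, 0], "gripper": 0.2}, {"dr": [0, 0, 0], "dp": [0, 0, 0.01], "gripper": 0.2}, {"dr": [0, 0, 0], "dp": [0, 0, 0.02], "gripper": 0.2}, {"dr": [0, 0, 0], "dp": [0, 0, 0.03], "gripper": 0.2}, {"dr": [0, 0, 0], "dp": [0, 0, 0.03], "gripper": 0.2}, {"dr": [0, 0, 0], "dp": [0, 0, 0], "gripper": 0.2}]}}

```text
t: 20.15
ee_pos: [0.5208, -0.1264, 0.0778]
eef_rot: [[-0.926, 0.377, 0.007], [0.377, 0.926, -0.003], [-0.008, 0.0, -1.0]]
wrist_force: [1.5, -0.8, -1.7]
opening: 0.358
```

```bash
python3 - <<'E'
from h import *
o=get_obs();print(o['wrist_force'],o['torque'],o['opening'],o['ee_pos'])
a=get_image("top")[200:440,200:460];b=get_image("scene")[100:340,100:380]
cv2.imwrite("pics/p12.png",np.hstack([cv2.resize(a,(400,370)),cv2.resize(b,(400,370))]))
E
```

```text
[ 1.5312774  -0.77216851 -1.71275866] [-0.05135295 -0.05589957  0.0305572 ] 0.35782590088524685 [ 0.52077292 -0.12643745  0.0778441 ]
```

View pics/p12.png

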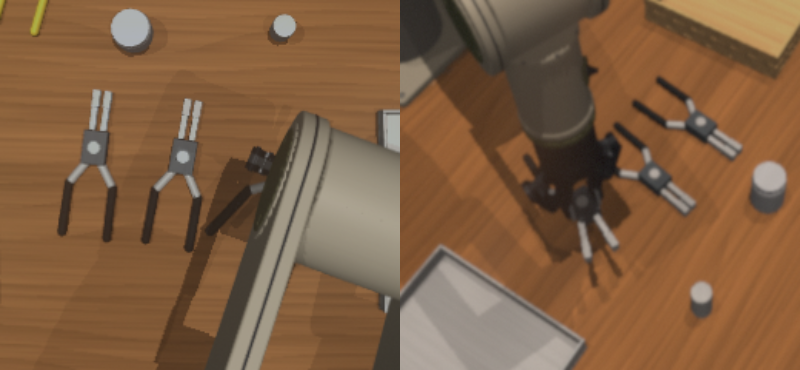

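```bash
cat > cont.py <<'E'
from h import *
def cfit(t,n,p0,h):
    get_image(n); m=max(trace(t,n),key=lambda r:r['score']*(r['mask'].sum()>3000))['mask']
    m=m.astype(np.uint8);c=max(cv2.findContours(m,0,1)[0],key=cv2.contourArea);M=np.zeros((480,640),np.uint8);cv2.drawContours(M,[c],-1,255,-1);M=cv2.GaussianBlur(M/255.,(0,0),1.5)
    def ren(p):
        x,y,th=p;cc,s=np.cos(th),np.sin(th);R=np.array([[cc,-s,0],[s,cc,0],[0,0,1]])
        uv=proj(box(-.13,.13,-.105,.105,0,h)@R.T+[x,y,0],n);k=np.zeros((1920,2560),np.uint8)
        cv2.fillConvexPoly(k,cv2.convexHull((uv*4+1.5).astype(np.float32)).astype(int),255)
        return cv2.GaussianBlur(cv2.resize(k,(640,480),interpolation=cv2.INTER_AREA)/255.,(0,0),1.5)
    r=minimize(lambda p:((ren(p)-M)**2).sum(),p0,method='Nelder-Mead',options=dict(initial_simplex=np.array(p0)+[[0,0,0],[.01,0,0],[0,.01,0],[0,0,.06]],xatol=1e-4,fatol=.1))
    print(t,n,np.round(r.x,4),round(r.fun,1))
E
python3 - <<'E'
from cont import *
cfit("crate","top",[.46,.365,0],.05)
cfit("crate","scene",[.46,.365,0],.05)
cfit("tray","scene",[.474,-.355,0],.028)
E
```

```text
crate top [0.4587 0.3718 0.0491] 17.2
crate scene [0.4584 0.3734 0.0463] 13.8
tray scene [ 0.4748 -0.3574  0.0249] 7.7
```

{"fn": "drive_tool", "kwargs": {"plan": [{"dr": [0, 0, 0], "dp": [-0.003, 0.02, 0], "gripper": 0.2}, {"dr": [0, 0, 4], "dp": [-0.003, 0.04, 0], "gripper": 0.2}, {"dr": [0, 0, 4], "dp": [-0.003, 0.045, 0], "gripper": 0.2}, {"dr": [0, 0, 4], "dp": [-0.003, 0.045, 0], "gripper": 0.2}, {"dr": [0, 0, 4], "dp": [-0.003, 0.045, 0], "gripper": 0.2}, {"dr": [0, 0, 4], "dp": [-0.004, 0.045, 0], "gripper": 0.2}, {"dr": [0, 0, 4.9], "dp": [-0.004, 0.045, 0], "gripper": 0.2}, {"dr": [0, 0, 0], "dp": [-0.004, 0.045, 0], "gripper": 0.2}, {"dr": [0, 0, 0], "dp": [-0.004, 0.045, 0], "gripper": 0.2}, {"dr": [0, 0, 0], "dp": [-0.003, 0.045, 0], "gripper": 0.2}, {"dr": [0, 0, 0], "dp": [-0.003, 0.04, 0], "gripper": 0.2}, {"dr": [0, 0, 0], "dp": [-0.003, 0.02, 0], "gripper": 0.2}]}}

```text
t: 21.75
ee_pos: [0.4765, 0.3578, 0.072]
eef_rot: [[-0.999, -0.051, -0.001], [-0.051, 0.999, 0.0], [0.001, 0.0, -1.0]]
wrist_force: [0.3, -0.6, -2.9]
opening: 0.359
```

{"fn": "drive_tool", "kwargs": {"plan": [{"dr": [0, 0, 0], "dp": [0, 0, -0.005], "gripper": 0.2}, {"dr": [0, 0, 0], "dp": [0, 0, 0], "gripper": 0.2}, {"dr": [0, 0, 0], "dp": [0, 0, 0], "gripper": 0.2}]}}

```text
t: 22.05
ee_pos: [0.4772, 0.3534, 0.0667]
eef_rot: [[-0.999, -0.048, -0.002], [-0.048, 0.999, -0.001], [0.002, -0.001, -1.0]]
wrist_force: [0.3, -0.7, -2.6]
opening: 0.355
```

{"fn": "drive_tool", "kwargs": {"plan": [{"dr": [0, 0, 0], "dp": [0.003, 0, -0.025], "gripper": 0.2}, {"dr": [0, 0, 0], "dp": [0, 0, -0.025], "gripper": 0.2}, {"dr": [0, 0, 0], "dp": [0, 0, -0.013], "gripper": 0.2}, {"dr": [0, 0, 0], "dp": [0, 0, -0.006], "gripper": 0.2}, {"dr": [0, 0, 0], "dp": [0, 0, -0.003], "gripper": 0.2}, {"dr": [0, 0, 0], "dp": [0, 0, 0], "gripper": 0.2}, {"dr": [0, 0, 0], "dp": [0, 0, 0], "gripper": 0.2}]}}

```text
t: 22.75
ee_pos: [0.4815, 0.3551, -0.0031]
eef_rot: [[-0.999, -0.048, 0.002], [-0.048, 0.999, 0.001], [-0.002, 0.001, -1.0]]
wrist_force: [1.1, -1.2, -2.4]
opening: 0.36
```

{"fn": "drive_tool", "kwargs": {"plan": [{"dr": [0, 0, 0], "dp": [0, 0, -0.003], "gripper": 0.2}, {"dr": [0, 0, 0], "dp": [0, 0, -0.002], "gripper": 0.2}, {"dr": [0, 0, 0], "dp": [0, 0, 0], "gripper": 0.2}, {"dr": [0, 0, 0], "dp": [0, 0, 0], "gripper": 0.2}]}}

```text
t: 23.15
ee_pos: [0.4805, 0.3547, -0.0093]
eef_rot: [[-0.999, -0.049, -0.0], [-0.049, 0.999, -0.0], [0.0, -0.0, -1.0]]
wrist_force: [-0.3, 0.7, -1.9]
opening: 0.36
```

{"fn": "drive_tool", "kwargs": {"plan": [{"dr": [0, 0, 0], "dp": [0, 0, -0.001], "gripper": 0.2}, {"dr": [0, 0, 0], "dp": [0, 0, -0.001], "gripper": 0.2}, {"dr": [0, 0, 0], "dp": [0, 0, 0], "gripper": 0.2}]}}

```text
t: 23.45
ee_pos: [0.4808, 0.3548, -0.0108]
eef_rot: [[-0.999, -0.049, 0.0], [-0.049, 0.999, 0.0], [-0.0, 0.0, -1.0]]
wrist_force: [-2.3, -2.3, 3.5]
opening: 0.36
```

Contact made (+3.5 N). Release gently and rise.

{"fn": "drive_tool", "kwargs": {"plan": [{"dr": [0, 0, 0], "dp": [0, 0, 0], "gripper": 0.42}, {"dr": [0, 0, 0], "dp": [0, 0, 0], "gripper": 0.55}, {"dr": [0, 0, 0], "dp": [0, 0, 0], "gripper": 0.6}, {"dr": [0, 0, 0], "dp": [0, 0, 0.01], "gripper": 0.6}, {"dr": [0, 0, 0], "dp": [0, 0, 0.03], "gripper": 0.6}, {"dr": [0, 0, 0], "dp": [0, 0, 0.04], "gripper": 0.6}, {"dr": [0, 0, 0], "dp": [0, -0.02, 0.02], "gripper": 0.6}, {"dr": [0, 0, -2], "dp": [0.01, -0.045, 0], "gripper": 0.7}, {"dr": [0, 0, -2], "dp": [0.01, -0.045, 0], "gripper": 0.7}, {"dr": [0, 0, -3], "dp": [0.01, -0.045, 0], "gripper": 0.7}, {"dr": [0, 0, -3.2], "dp": [0.012, -0.04, 0], "gripper": 0.7}, {"dr": [0, 0, 0], "dp": [0.01, -0.035, 0], "gripper": 0.7}]}}

```text
t: 24.65
ee_pos: [0.5333, 0.1226, 0.0898]
eef_rot: [[-0.991, 0.132, 0.001], [0.132, 0.991, -0.0], [-0.001, 0.0, -1.0]]
wrist_force: [-0.0, 0.1, -0.3]
opening: 0.699
```

```bash
python3 - <<'E'
from look import *
look("w1",[[.480,.3545,.048,.35],[.536,.0075,-.148,.02]],[.006,0],[.4,.05])
E
```

```text
no mask [266.97478992 298.61344538] [146.15849376 333.06115622]
[ 0.5356  0.0076 -0.1551 -0.0021] 46.7 1090
```

View pics/w1.png

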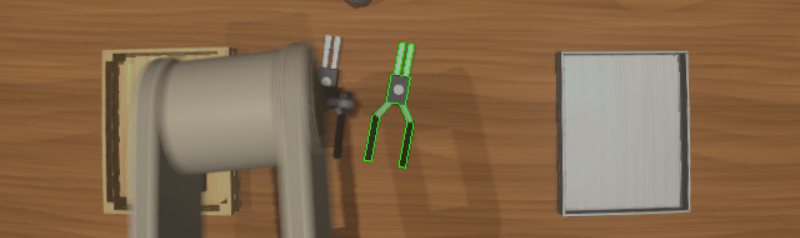

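{"fn": "drive_tool", "kwargs": {"plan": [{"dr": [0, 0, 3], "dp": [0.011, 0, 0], "gripper": 0.7}, {"dr": [0, 0, 0], "dp": [0, 0, -0.04], "gripper": 0.7}, {"dr": [0, 0, 0], "dp": [0, 0, -0.03], "gripper": 0.7}, {"dr": [0, 0, 0], "dp": [0, 0, 0], "gripper": 0.7}, {"dr": [0, 0, 0], "dp": [0, 0, 0], "gripper": 0.7}]}}

```text
t: 25.25
ee_pos: [0.5432, 0.1251, 0.0191]
eef_rot: [[-0.997, 0.077, -0.001], [0.077, 0.997, -0.0], [0.001, -0.0, -1.0]]
wrist_force: [0.4, 0.8, 0.6]
opening: 0.699
```

{"fn": "drive_tool", "kwargs": {"plan": [{"dr": [0, 0, 0], "dp": [0, -0.003, -0.02], "gripper": 0.7}, {"dr": [0, 0, 0], "dp": [0, 0, -0.01], "gripper": 0.7}, {"dr": [0, 0, 0], "dp": [0, 0, -0.005], "gripper": 0.7}, {"dr": [0, 0, 0], "dp": [0, 0, 0], "gripper": 0.7}, {"dr": [0, 0, 0], "dp": [0, 0, 0], "gripper": 0.5}, {"dr": [0, 0, 0], "dp": [0, 0, 0], "gripper": 0.3}, {"dr": [0, 0, 0], "dp": [0, 0, 0], "gripper": 0.2}, {"dr": [0, 0, 0], "dp": [0, 0, 0], "gripper": 0.2}, {"dr": [0, 0, 0], "dp": [0, 0, 0], "gripper": 0.2}]}}

```text
t: 26.15
ee_pos: [0.5447, 0.1219, -0.015]
eef_rot: [[-0.997, 0.077, 0.002], [0.077, 0.997, 0.0], [-0.002, 0.0, -1.0]]
wrist_force: [-0.7, 0.4, 5.7]
opening: 0.357
```

{"fn": "drive_tool", "kwargs": {"plan": [{"dr": [0, 0, 0], "dp": [0, 0, 0.015], "gripper": 0.2}, {"dr": [0, 0, 0], "dp": [0, 0, 0.03], "gripper": 0.2}, {"dr": [0, 0, 0], "dp": [0, 0, 0.03], "gripper": 0.2}, {"dr": [0, 0, 1], "dp": [-0.003, -0.02, 0.005], "gripper": 0.2}, {"dr": [0, 0, 1], "dp": [-0.004, -0.04, 0], "gripper": 0.2}, {"dr": [0, 0, 1], "dp": [-0.004, -0.045, 0], "gripper": 0.2}, {"dr": [0, 0, 1], "dp": [-0.004, -0.045, 0], "gripper": 0.2}, {"dr": [0, 0, 1], "dp": [-0.004, -0.045, 0], "gripper": 0.2}, {"dr": [0, 0, 0.8], "dp": [-0.004, -0.045, 0], "gripper": 0.2}, {"dr": [0, 0, 0], "dp": [-0.004, -0.045, 0], "gripper": 0.2}, {"dr": [0, 0, 0], "dp": [-0.004, -0.045, 0], "gripper": 0.2}, {"dr": [0, 0, 0], "dp": [-0.004, -0.045, 0], "gripper": 0.2}]}}

```text
t: 27.35
ee_pos: [0.508, -0.2551, 0.0645]
eef_rot: [[-1.0, -0.024, 0.0], [-0.024, 1.0, 0.0], [-0.0, 0.0, -1.0]]
wrist_force: [1.2, -0.9, -2.6]
opening: 0.357
```

{"fn": "drive_tool", "kwargs": {"plan": [{"dr": [0, 0, 0], "dp": [-0.003, -0.045, 0], "gripper": 0.2}, {"dr": [0, 0, 0], "dp": [-0.003, -0.045, 0], "gripper": 0.2}, {"dr": [0, 0, 0], "dp": [-0.003, -0.035, 0], "gripper": 0.2}, {"dr": [0, 0, 0], "dp": [-0.002, -0.02, 0], "gripper": 0.2}, {"dr": [0, 0, 0], "dp": [0, 0, 0], "gripper": 0.2}, {"dr": [0, 0, 0], "dp": [0, 0, 0], "gripper": 0.2}]}}

```text
t: 27.95
ee_pos: [0.4972, -0.3982, 0.0638]
eef_rot: [[-1.0, -0.023, -0.0], [-0.023, 1.0, 0.001], [0.0, 0.001, -1.0]]
wrist_force: [-0.5, 0.5, -3.4]
opening: 0.353
```

```bash
python3 - <<'E'
from look import *
o=get_obs();print(o['ee_pos'],o['wrist_force'],o['opening'])
look("w2",[[.480,.3545,.048,.35]],[.006],[.4])
E
```

```text
[ 0.49724949 -0.39816273  0.06384258] [-0.52210382  0.52682842 -3.41638876] 0.3533622766627524
[0.4804 0.3536 0.0457 0.3451] 51.3 1378
```

View pics/w2.png

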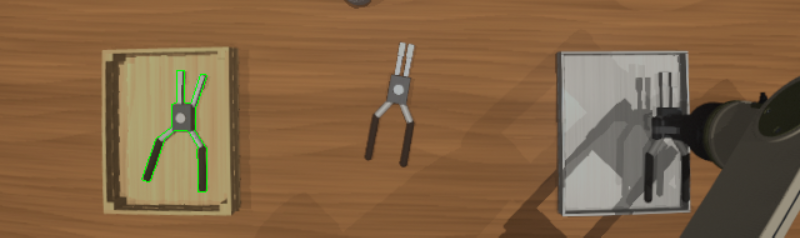

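{"fn": "drive_tool", "kwargs": {"plan": [{"dr": [0, 0, 0], "dp": [0.002, -0.009, -0.02], "gripper": 0.2}, {"dr": [0, 0, 0], "dp": [0, 0, -0.025], "gripper": 0.2}, {"dr": [0, 0, 0], "dp": [0, 0, -0.015], "gripper": 0.2}, {"dr": [0, 0, 0], "dp": [0, 0, -0.008], "gripper": 0.2}, {"dr": [0, 0, 0], "dp": [0, 0, -0.003], "gripper": 0.2}, {"dr": [0, 0, 0], "dp": [0, 0, 0], "gripper": 0.2}, {"dr": [0, 0, 0], "dp": [0, 0, 0], "gripper": 0.2}]}}

```text
t: 28.75
ee_pos: [0.5004, -0.4078, -0.006]
eef_rot: [[-1.0, -0.024, 0.001], [-0.024, 1.0, -0.001], [-0.001, -0.001, -1.0]]
wrist_force: [-0.4, 0.4, -2.0]
opening: 0.357
```

{"fn": "drive_tool", "kwargs": {"plan": [{"dr": [0, 0, 0], "dp": [0, 0, -0.002], "gripper": 0.2}, {"dr": [0, 0, 0], "dp": [0, 0, -0.001], "gripper": 0.2}, {"dr": [0, 0, 0], "dp": [0, 0, -0.001], "gripper": 0.2}, {"dr": [0, 0, 0], "dp": [0, 0, 0], "gripper": 0.2}, {"dr": [0, 0, 0], "dp": [0, 0, 0], "gripper": 0.2}]}}

```text
t: 29.25
ee_pos: [0.4998, -0.4075, -0.0109]
eef_rot: [[-1.0, -0.024, 0.0], [-0.024, 1.0, -0.0], [-0.0, -0.0, -1.0]]
wrist_force: [-1.0, 1.5, 0.8]
opening: 0.358
```

{"fn": "drive_tool", "kwargs": {"plan": [{"dr": [0, 0, 0], "dp": [0, 0, -0.001], "gripper": 0.2}, {"dr": [0, 0, 0], "dp": [0, 0, 0], "gripper": 0.42}, {"dr": [0, 0, 0], "dp": [0, 0, 0], "gripper": 0.55}, {"dr": [0, 0, 0], "dp": [0, 0, 0], "gripper": 0.6}, {"dr": [0, 0, 0], "dp": [0, 0, 0.01], "gripper": 0.6}, {"dr": [0, 0, 0], "dp": [0, 0, 0.03], "gripper": 0.6}, {"dr": [0, 0, 0], "dp": [0, 0, 0.04], "gripper": 0.6}, {"dr": [0, 0, -3], "dp": [0.004, 0.04, 0.015], "gripper": 0.7}, {"dr": [0, 0, -3], "dp": [0.004, 0.048, 0], "gripper": 0.7}, {"dr": [0, 0, -3], "dp": [0.004, 0.048, 0], "gripper": 0.7}, {"dr": [0, 0, -1.1], "dp": [0.004, 0.048, 0], "gripper": 0.7}]}}

```text
t: 30.35
ee_pos: [0.5159, -0.2219, 0.0839]
eef_rot: [[-0.988, 0.154, 0.001], [0.154, 0.988, -0.001], [-0.002, -0.0, -1.0]]
wrist_force: [0.5, 0.8, 0.4]
opening: 0.702
```

{"fn": "drive_tool", "kwargs": {"plan": [{"dr": [0, 0, 0], "dp": [0.004, 0.048, 0], "gripper": 0.7}, {"dr": [0, 0, 0], "dp": [0.004, 0.048, 0], "gripper": 0.7}, {"dr": [0, 0, 0], "dp": [0.004, 0.048, 0], "gripper": 0.7}, {"dr": [0, 0, 0], "dp": [0.004, 0.048, 0], "gripper": 0.7}, {"dr": [0, 0, 0], "dp": [0.004, 0.038, 0], "gripper": 0.7}, {"dr": [0, 0, 0], "dp": [0, 0, -0.03], "gripper": 0.7}, {"dr": [0, 0, 0], "dp": [0, 0, 0], "gripper": 0.7}]}}

```text
t: 31.05
ee_pos: [0.5331, 0.0081, 0.0501]
eef_rot: [[-0.989, 0.149, -0.005], [0.149, 0.989, 0.0], [0.005, -0.0, -1.0]]
wrist_force: [-2.4, -0.4, -0.3]
opening: 0.698
```

```bash
python3 - <<'E'
from look import *
look("w3",[[.499,-.4068,.025,.02]],[.004],[.05])
E
```

```text
[ 0.5024 -0.4077  0.0092  0.0157] 68.0 1346
```

View pics/w3.png

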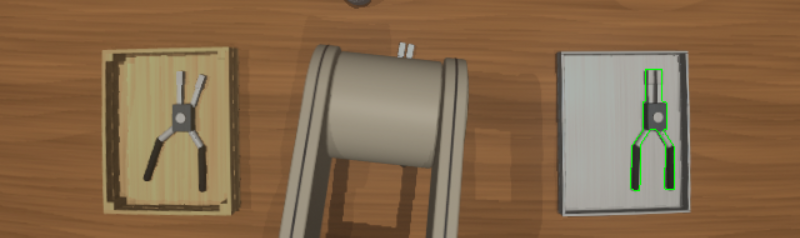

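{"fn": "drive_tool", "kwargs": {"plan": [{"dr": [0, 0, 0], "dp": [0.001, 0, -0.025], "gripper": 0.7}, {"dr": [0, 0, 0], "dp": [0, 0, -0.02], "gripper": 0.7}, {"dr": [0, 0, 0], "dp": [0, 0, -0.01], "gripper": 0.7}, {"dr": [0, 0, 0], "dp": [0, 0, 0], "gripper": 0.7}, {"dr": [0, 0, 0], "dp": [0, 0, 0], "gripper": 0.7}]}}

```text
t: 31.65
ee_pos: [0.5374, 0.0061, -0.0011]
eef_rot: [[-0.988, 0.153, 0.001], [0.153, 0.988, -0.0], [-0.001, 0.0, -1.0]]
wrist_force: [0.6, 0.9, 0.4]
opening: 0.699
```

{"fn": "drive_tool", "kwargs": {"plan": [{"dr": [0, 0, 0], "dp": [-0.002, 0.0015, -0.008], "gripper": 0.7}, {"dr": [0, 0, 0], "dp": [0, 0, -0.006], "gripper": 0.7}, {"dr": [0, 0, 0], "dp": [0, 0, 0], "gripper": 0.7}, {"dr": [0, 0, 0], "dp": [0, 0, 0], "gripper": 0.5}, {"dr": [0, 0, 0], "dp": [0, 0, 0], "gripper": 0.3}, {"dr": [0, 0, 0], "dp": [0, 0, 0], "gripper": 0.2}, {"dr": [0, 0, 0], "dp": [0, 0, 0], "gripper": 0.2}, {"dr": [0, 0, 0], "dp": [0, 0, 0], "gripper": 0.2}]}}

```text
t: 32.45
ee_pos: [0.5351, 0.0082, -0.0158]
eef_rot: [[-0.988, 0.152, 0.001], [0.152, 0.988, -0.0], [-0.001, 0.0, -1.0]]
wrist_force: [-1.1, 0.8, 4.3]
opening: 0.358
```

{"fn": "drive_tool", "kwargs": {"plan": [{"dr": [0, 0, 0], "dp": [0, 0, 0.015], "gripper": 0.2}, {"dr": [0, 0, 0], "dp": [0, 0, 0.03], "gripper": 0.2}, {"dr": [0, 0, 0], "dp": [0, 0, 0.03], "gripper": 0.2}, {"dr": [0, 0, 2], "dp": [-0.003, -0.02, 0.005], "gripper": 0.2}, {"dr": [0, 0, 2], "dp": [-0.005, -0.04, 0], "gripper": 0.2}, {"dr": [0, 0, 2], "dp": [-0.005, -0.045, 0], "gripper": 0.2}, {"dr": [0, 0, 2], "dp": [-0.005, -0.045, 0], "gripper": 0.2}, {"dr": [0, 0, 2.1], "dp": [-0.005, -0.045, 0], "gripper": 0.2}, {"dr": [0, 0, 0], "dp": [-0.005, -0.045, 0], "gripper": 0.2}, {"dr": [0, 0, 0], "dp": [-0.005, -0.04, 0], "gripper": 0.2}, {"dr": [0, 0, 0], "dp": [-0.004, -0.025, 0], "gripper": 0.2}, {"dr": [0, 0, 0], "dp": [-0.002, -0.01, 0], "gripper": 0.2}]}}

```text
t: 33.65
ee_pos: [0.4947, -0.3094, 0.0643]
eef_rot: [[-1.0, -0.021, -0.0], [-0.021, 1.0, -0.001], [0.0, -0.001, -1.0]]
wrist_force: [0.2, 0.1, -2.7]
opening: 0.36
```

{"fn": "drive_tool", "kwargs": {"plan": [{"dr": [0, 0, 0], "dp": [0, 0, -0.01], "gripper": 0.2}, {"dr": [0, 0, 0], "dp": [0, 0, 0], "gripper": 0.2}, {"dr": [0, 0, 0], "dp": [0, 0, 0], "gripper": 0.2}]}}

```text
t: 33.95
ee_pos: [0.4952, -0.3049, 0.0527]
eef_rot: [[-1.0, -0.025, -0.002], [-0.025, 1.0, 0.002], [0.002, 0.002, -1.0]]
wrist_force: [-0.2, 0.0, -2.7]
opening: 0.357
```

{"fn": "drive_tool", "kwargs": {"plan": [{"dr": [0, 0, 0], "dp": [0.001, -0.001, -0.025], "gripper": 0.2}, {"dr": [0, 0, 0], "dp": [0, 0, -0.02], "gripper": 0.2}, {"dr": [0, 0, 0], "dp": [0, 0, -0.01], "gripper": 0.2}, {"dr": [0, 0, 0], "dp": [0, 0, -0.004], "gripper": 0.2}, {"dr": [0, 0, 0], "dp": [0, 0, 0], "gripper": 0.2}, {"dr": [0, 0, 0], "dp": [0, 0, 0], "gripper": 0.2}]}}

```text
t: 34.55
ee_pos: [0.4974, -0.3081, -0.0042]
eef_rot: [[-1.0, -0.024, 0.001], [-0.024, 1.0, -0.001], [-0.001, -0.001, -1.0]]
wrist_force: [0.2, 0.5, -1.9]
opening: 0.353
```

{"fn": "drive_tool", "kwargs": {"plan": [{"dr": [0, 0, 0], "dp": [0, 0, -0.003], "gripper": 0.2}, {"dr": [0, 0, 0], "dp": [0, 0, -0.002], "gripper": 0.2}, {"dr": [0, 0, 0], "dp": [0, 0, -0.001], "gripper": 0.2}, {"dr": [0, 0, 0], "dp": [0, 0, 0], "gripper": 0.2}, {"dr": [0, 0, 0], "dp": [0, 0, 0], "gripper": 0.2}]}}

```text
t: 35.05
ee_pos: [0.4966, -0.3078, -0.0113]
eef_rot: [[-1.0, -0.024, -0.0], [-0.024, 1.0, 0.0], [0.0, 0.0, -1.0]]
wrist_force: [-0.2, 0.8, -2.2]
opening: 0.355
```

{"fn": "drive_tool", "kwargs": {"plan": [{"dr": [0, 0, 0], "dp": [0, 0, -0.001], "gripper": 0.2}, {"dr": [0, 0, 0], "dp": [0, 0, 0], "gripper": 0.2}, {"dr": [0, 0, 0], "dp": [0, 0, 0], "gripper": 0.2}]}}

```text
t: 35.35
ee_pos: [0.4968, -0.308, -0.0118]
eef_rot: [[-1.0, -0.024, 0.0], [-0.024, 1.0, -0.0], [-0.0, -0.0, -1.0]]
wrist_force: [-2.5, 1.8, 5.3]
opening: 0.361
```

{"fn": "drive_tool", "kwargs": {"plan": [{"dr": [0, 0, 0], "dp": [0, 0, 0], "gripper": 0.42}, {"dr": [0, 0, 0], "dp": [0, 0, 0], "gripper": 0.5}, {"dr": [0, 0, 0], "dp": [0, 0, 0], "gripper": 0.6}, {"dr": [0, 0, 0], "dp": [0, 0, 0.01], "gripper": 0.6}, {"dr": [0, 0, 0], "dp": [0, 0, 0.03], "gripper": 0.6}, {"dr": [0, 0, 0], "dp": [0, 0, 0.04], "gripper": 0.6}, {"dr": [0, 0, 0], "dp": [-0.01, 0.04, 0.02], "gripper": 0.6}, {"dr": [0, 0, 0], "dp": [-0.01, 0.048, 0.01], "gripper": 0.6}, {"dr": [0, 0, 0], "dp": [-0.01, 0.048, 0.01], "gripper": 0.6}, {"dr": [0, 0, 0], "dp": [-0.01, 0.048, 0.01], "gripper": 0.6}, {"dr": [0, 0, 0], "dp": [-0.01, 0.048, 0], "gripper": 0.6}, {"dr": [0, 0, 0], "dp": [-0.01, 0.04, 0], "gripper": 0.6}]}}

```text
t: 36.55
ee_pos: [0.4365, -0.034, 0.119]
eef_rot: [[-1.0, -0.024, 0.002], [-0.024, 1.0, -0.0], [-0.002, -0.0, -1.0]]
wrist_force: [0.7, -0.2, -0.2]
opening: 0.599
```

```bash
python3 - <<'E'
from look import *
look("w4",[[.4966,-.3068,.025,.02],[.5,-.4068,.025,.02],[.480,.3545,.048,.35]],[.004,.004,.006],[.05,.05,.4])
for t,z in(("tin",.03),("socket",.025)):
    for r in trace(t,"top")[:1]: print(t,back([np.argwhere(r['mask'])[:,::-1].mean(0)],z))
cv2.imwrite("pics/s4.png",get_image("scene"))
E
```

```text
[ 0.4992 -0.3086  0.0212  0.0076] 54.4 1386
[ 0.5011 -0.4076  0.0207  0.0221] 42.2 1465
[0.4804 0.354  0.0413 0.3419] 87.0 1192
tin [[0.69594037 0.07727795 0.03      ]]
socket [[ 0.70488055 -0.11813755  0.025     ]]
```

View pics/w4.png

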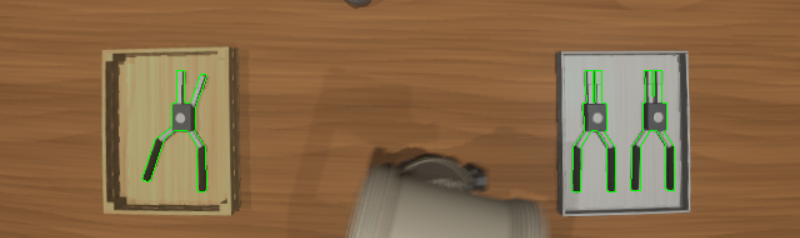

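View pics/s4.png

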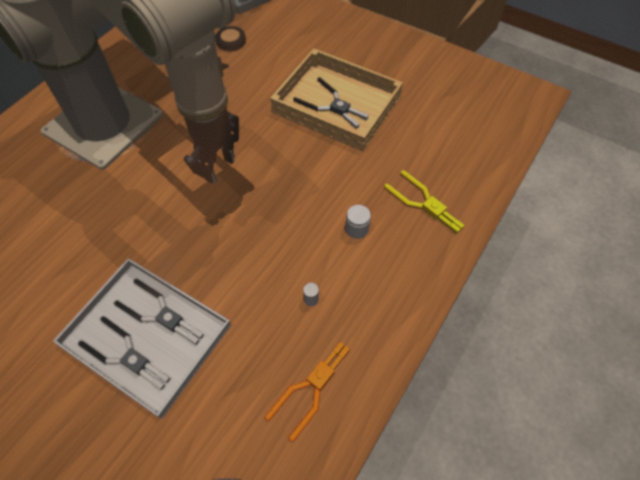

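The pictures show the open clamp flat in the crate and the two ratcheted ones flat side by side in the tray. The tin and socket have not moved, and the arm is clear. Handing in.

```bash
python3 -c "
from workcell import *
print(close_job(), get_obs()['t'])"
```

```text
the job is handed in; nothing more can be done
the job is handed in; nothing more can be done
```

The job is done and handed in at about 37 s of the 72 s. I pushed the turning handle of each clamp outward. The left and middle clamps turned as a whole, so they are ratcheted. The right one swung open, so it is the loose one.

- **Loose clamp:** I opened it to about 0.35 rad and laid it in the crate first. The last camera fit puts its handle at about 0.34 rad.
- **Ratcheted clamps:** Both lie flat, side by side in the tray, with covers near y = ±50 mm in the tray's frame.
- **Tin and socket:** Both measured within 1 mm of where they started.
- **Arm:** It stood clear of everything at hand-in, and the wrist readings stayed below about 8 N.

Two things did not go as expected:

- **Fingertip height:** The real fingertips sit roughly 15–18 mm above the reported TCP. My first push on the left clamp passed over its handle without touching it. I found the working height by a guarded descent and kept to it afterwards.
- **Loose clamp's first opening:** The finger was still a little high, so the frame turned about 0.2 rad. After I lowered the finger, the second push swung the handle alone.

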